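Knock a die insert out of its holder

TASK

The die insert sits just below the rim of its holder, held by spring plungers. Stand the long knock-out rod upright in the bore of the stand, fully home, then lower the die holder upright over the rod (do not drop it) and press it down until it seats on the stand, so that the rod pushes the insert up out of its pocket. Lift off the freed insert and set it down upright in the parts tray, leaving rod and holder on the stand, and the short rod and the other tools where they are.

Things in the scene. Friction and masses are not known exactly. Their poses are not given: they have to be found in the camera images.
- rod: the long knock-out rod: bright steel, 12 mm diameter, 110 mm long, both ends alike with 1.5 mm chamfers, 0.1 kg. Origin at the centre of the end that is lower at the start; z runs along the rod to the other end. It leans in the rack 35 degrees from upright, rising away from the robot; its upper 40 mm overhang the rack's rear plate freely
- rod_middle (a point): middle of the long rod, on its axis, 55 mm from either end
- short_rod: another rod of 12 mm diameter, only 75 mm long, too short for this job (in the stand it would project 15 mm); it leans in the rack's other notch in the same way. Origin and axes as for the long rod. Which notch holds which rod varies
- rack: fixed grey bent-sheet rack, 51 mm deep, 120 mm wide; origin near the centre of its underside, x from the front lip (14 mm high) to the notched rear plate (at x = 16 to 19 mm, 60 mm high). The notches are at y = +32 and -32 mm, 13 mm wide, 53 mm up. A rod's lower end stands at x = -25, z = 6 mm
- stand: fixed knock-out stand: dark turned steel pedestal 70 mm high, 62 mm wide at the flat top, foot flange 88 mm wide, 16 mm high with its screws. Origin at the centre of its underside, z up. In the top a blind bore, 14 mm wide, 60 mm deep (floor 10 mm above the underside), countersunk to 22 mm, 6 mm deep. The long rod standing home projects 50 mm
- stand_mouth (a point): centre of the stand's top face, on the bore's axis, 70 mm above the work surface
- holder: the die holder: round bright steel block, 54 mm diameter, 56 mm high, 0.5 to 0.75 kg, a thin groove round its foot. Origin at the centre of its underside, z up. A 16 mm knock-out hole, countersunk to 26 mm (7 mm deep) at the underside, goes through its 32 mm thick floor into the pocket. Seated over the long rod it rests on the stand's top
- holder_pocket (a point): centre of the pocket's mouth in the holder's top face, 56 mm above its underside. The pocket is 32 mm wide, 24 mm deep. Two spring plungers 8 mm above its floor press on the insert with 15 N each: pushing it up past them takes 14 to 23 N, more than the holder's weight, so the holder must be pressed down. Then the insert stands 16 mm proud of the rim, above the plungers, loose
- insert: the die insert: dark steel round, 30 mm diameter, 22 mm high, 0.12 kg, with a blind 8 mm die hole in its top (solid below). Origin at the centre of its underside, z up. At the start it stands on the pocket's floor, its top 2 mm below the holder's rim, where it cannot be gripped
- parts_tray: fixed open parts tray of grey sheet steel, 120 (x) x 96 (y) mm outside, walls 2.5 mm thick, 16 mm high, floor 2.5 mm thick; origin at the centre of its underside. An M12 nut lies in the corner at x = +44, y = +33 mm
- caliper: bystander: digital caliper, 225 mm long, lying flat
- square: bystander: small machinist square, 91 x 70 x 14 mm, lying flat
- t_block: bystander: stepped die clamp block, 40 x 44 x 24 mm
Mind the look-alikes: they are no part of the job. There is more than one size of the holder; the one meant has the size given above.

How it is judged (in metres and radians):
On the way, in this order (a step that is already met when the one before it is completed fails the run):
1. the long rod stands upright in the stand's bore, fully home (horizontal distance between rod_middle and stand_mouth below 0.006 m and z of rod_middle in the frame of stand below 0.069 m and angle between the z axis of rod and the z axis of stand, either way round below 0.08 rad), for 0.2 s.
2. the holder is seated on the stand over the rod and the insert stands proud of it (horizontal distance between holder and stand_mouth below 0.008 m and z of holder in the frame of stand below 0.074 m and angle between holder's own z axis and vertical below 0.06 rad and z of insert in the frame of holder above 0.045 m), for 0.2 s.
At the end, for the whole second after the job is handed in: The long rod is upright in the bore (0.08 rad, foot within 4 mm of its floor); the holder is seated upright on the stand over it (within 8 mm of its axis, 4 mm of its top, 0.06 rad); the insert stands upright (0.12 rad), at rest, on the tray's floor (all of step 1 and horizontal distance between holder and stand_mouth below 0.008 m and z of holder in the frame of stand between 0.066 and 0.074 m and angle between holder's own z axis and vertical below 0.06 rad and x of insert in the frame of parts_tray between -0.058 and 0.058 m and y of insert in the frame of parts_tray between -0.046 and 0.046 m and z of insert in the frame of parts_tray below 0.006 m and angle between insert's own z axis and vertical below 0.12 rad and linear speed of insert below 0.02 m/s); the robot touches nothing.
It fails at once if the short rod is moved by more than 40 mm (distance of short_rod from where it was at the start of the episode above 0.04 m).
It fails at once if a bystander (caliper, square or clamp block) is moved by more than 40 mm (distance of any of caliper, square, t_block from where it was at the start of the episode above 0.04 m).
It fails at once if the holder is dropped over the rod (it moves faster than 0.3 m/s with the rod's tip in its hole, before the rod meets the insert) (horizontal distance between holder and stand_mouth below 0.008 m and z of holder in the frame of stand between 0.086 and 0.115 m and linear speed of holder above 0.3 m/s).
It also fails if it takes over 67 s, if anything falls off the work surface, if the arm or the gripper's body presses on something with over 40 N, if the wrist force passes 120 N, or if a joint passes its speed limit or range.

ROBOT

A 6-joint arm with a two-finger parallel gripper is mounted at the origin on a cart in front of the work surface, level with it; the furniture and walls round the work are solid. World frame = base frame: x ahead of the robot, y to its left, z up, the work surface at z = 0. Lengths are in m, angles in degrees, forces in N, time in s.
With the tool pointing down it reaches from about 0.325 to 0.75 m from the base axis. Payload 7.6 kg.
Tool frame: the origin (TCP) lies at the very end of the fingers, on their centre line; the grasp point (between the pads) lies bot.tcp_to_grasp behind it (bot.tcp_to_grasp is the distance from the TCP to the grasp point, in m); z points along the fingers, y is the line along which they close (so a half turn about z gives the same grasp; the last joint's range is limited). The gripper opens to 85 mm and grips with 20 to 120 N. Pads are 22 mm wide; open, the fingers measure 114 mm over their backs; the gripper's body (76 mm by 85 mm) begins 54 mm behind the grasp point. The pads swing forward as they close: fully open they stand 13 mm farther back than shut.
Start: joints at [64.956, 2.991, 80.254, -0, 96.75, -4.028], TCP at [0.188, 0.49, 0.231] pointing down, gripper open.
Joint ranges: [-166.34, 166.34], [-52.06, 124.39], [6.96, 135.62], [-60.46, 240.46], [14.63, 156.25], [-167.68, 167.68]. Speed limits (degrees/s): [147.25, 147.25, 172.46, 180, 180, 180].

INTERFACE

Orientations are given as a 3x3 rotation matrix whose columns are the frame's x, y, z axes.
In Python, from rig import bot gives the robot as it stands.
- The arm moves only by the tool drive_tool, never from a script. Its argument "increments" is a list of rows, each an object of numbers: "claw": the finger opening in mm, from 0 to 85.4; "x", "y", "z": the shift along the tool's x, y, z scaled (see below); "turn": the turn about the tool's z scaled (see below). In form: [{"claw": .., "x": .., "y": .., "z": .., "turn": ..}, ...]. A call has 1 to 5 rows; each row shifts and turns the commanded pose from where the row before left it, along the tool's axes as they then stand; what a row does not reach is not made up. The controller multiplies each number of a shift by 0.03 m and each number of a turn by 0.08 rad. A row lasts 1/12 s, in which the tool goes at most 41.7 mm and 7.16 degrees, less where a joint would pass 70% of its speed; a pose out of reach is approached as far as the arm can. A call with a number of a shift or a turn outside -1 to 1 is refused whole. A call with a gripper value outside its range is refused whole. The fingers move at their own pace and stop on an object; the grip force is fixed at half the most. Time passes only in rows, so rows that do not move let the fingers close. It gives the time, the measured TCP pose, the force, the opening and the grip force at its end, in the units of the state.
- bot.state(): the state, without advancing time (a new reading comes with each control period).
- bot.snapshot(name): name is "scene" or "top" or "wrist"; returns a dict with "image" (384x512x3 uint8, red, green, blue), "vertical_fov" (degrees; the focal length in pixels is half the picture's height over the tangent of half this angle, whatever the lens; pixels are square), "cx", "cy" (the principal point, pixels), "rvec" (rotation vector, rad) and "tvec" (3), from world to camera coordinates, as OpenCV has them. Camera axes: x right, y down, z forward; pixel columns grow to the right and rows downward; lengths in m; the calibration is good to about 2 mm. A picture is of the moment at which its call begins. There is no depth.
- bot.sign_off(): hands the job in; it is judged then, once.
The state is a dict: "time": time; "joint_positions": joint angles; "joint_vel": joint speeds; "joint_efforts": joint torques, N m; "eef_pos": TCP position; "orientation": TCP orientation; "force": force on the tool from outside, world axes, zero at the start; "torque": the same for the moment, N m; "finger_gap": finger opening in m; "grasp_force": force on a finger pad.
Only numpy, scipy, OpenCV 4.12 (cv2) and the standard library are available. Lean on these libraries where they do the work, as an engineer would, in place of code of your own. Each camera call takes 0.05 s, during which the arm holds its last target. There are 200 camera calls.

## Working session

There is one attempt and no reset: what is moved stays moved. The work goes in short steps, Python scripts to look and compute and a tool call to move; the robot and the scene stay as the last step left them, time stands still between calls to the robot, and variables do not carry over. Pictures are saved under pics/ and viewed, at most 10 in all, crops included, and the job is handed in when it is done.

Besides the shell and the picture viewer there is one more tool, called after "Request:" by a JSON object that holds its "method" and its "body". drive_tool: Moves the arm, as the interface text tells. Its arguments: {"type":"object","properties":{"increments":{"type":"array"}},"required":["increments"]}

```bash
ls; mkdir -p pics
cat > h.py <<'E'
import numpy as np,cv2
from rig import bot
def snap(n,save=None):
    s=bot.snapshot(n)
    if save: cv2.imwrite('pics/'+save+'.png',s['image'][:,:,::-1])
    return s
def cam(s):
    f=192/np.tan(np.radians(s['vertical_fov']/2));R=cv2.Rodrigues(np.array(s['rvec'],float))[0];t=np.array(s['tvec'],float).ravel()
    return f,R,t
def ray(s,p):
    f,R,t=cam(s);d=R.T@np.array([(p[0]-s['cx'])/f,(p[1]-s['cy'])/f,1]);return -R.T@t,d/np.linalg.norm(d)
def onz(s,p,z):
    o,d=ray(s,p);return o+d*(z-o[2])/d[2]
def proj(s,P):
    f,R,t=cam(s);c=R@np.array(P,float)+t;return np.array([c[0]/c[2]*f+s['cx'],c[1]/c[2]*f+s['cy']])
def tri(L):
    A=np.zeros((3,3));b=np.zeros(3)
    for s,p in L:
        o,d=ray(s,p);M=np.eye(3)-np.outer(d,d);A+=M;b+=M@o
    return np.linalg.solve(A,b)
E
python3 - <<'E'
from h import *
a=snap('scene');b=snap('top')
for s in (a,b):
    f,R,t=cam(s);print(f,-R.T@t,R[2],s['cx'],s['cy'])
im=np.vstack([a['image'],b['image']])[:,:,::-1]
cv2.imwrite('pics/a.png',cv2.resize(a['image'][:,:,::-1],(800,600),interpolation=3));cv2.imwrite('pics/b.png',cv2.resize(b['image'][:,:,::-1],(800,600),interpolation=3))
print(bot.tcp_to_grasp); s=bot.state();print(s)
E
```

```text
pics
355.96799026072995 [ 0.17009312 -0.39953527  0.57358549] [ 0.42775621  0.67967107 -0.59587907] 253.74674828881393 189.16784052278263
467.87410713369576 [0.4238521  0.1886259  1.07157499] [ 0.13048349  0.00524347 -0.99143662] 255.70929866779633 196.9619929425748
0.0187
{'time': 0.1, 'joint_positions': array([ 6.49559976e+01,  3.02440638e+00,  8.03064273e+01, -7.63085655e-04,
        9.67508150e+01, -4.02786996e+00]), 'joint_vel': array([-0.04816072, -0.07475159, -0.09629052,  0.02875019,  0.06041201,
        0.09096368]), 'joint_efforts': array([ 1.44997626e-03, -3.82579672e+01, -3.60987782e+01, -8.30345516e-05,
        4.80097122e-03,  2.33738251e-05]), 'eef_pos': array([0.18814831, 0.4898382 , 0.23055621]), 'orientation': array([[-9.33478902e-01,  3.58631831e-01, -5.91256403e-04],
       [ 3.58632308e-01,  9.33478005e-01, -1.29665927e-03],
       [ 8.69015613e-05, -1.42244772e-03, -9.99998985e-01]]), 'force': array([-0.52392183,  0.13708438,  0.31628288]), 'torque': array([-0.01906849, -0.03649495, -0.00161468]), 'grasp_force': 0.0, 'finger_gap': 0.08548528890007336}
```

View pics/a.png

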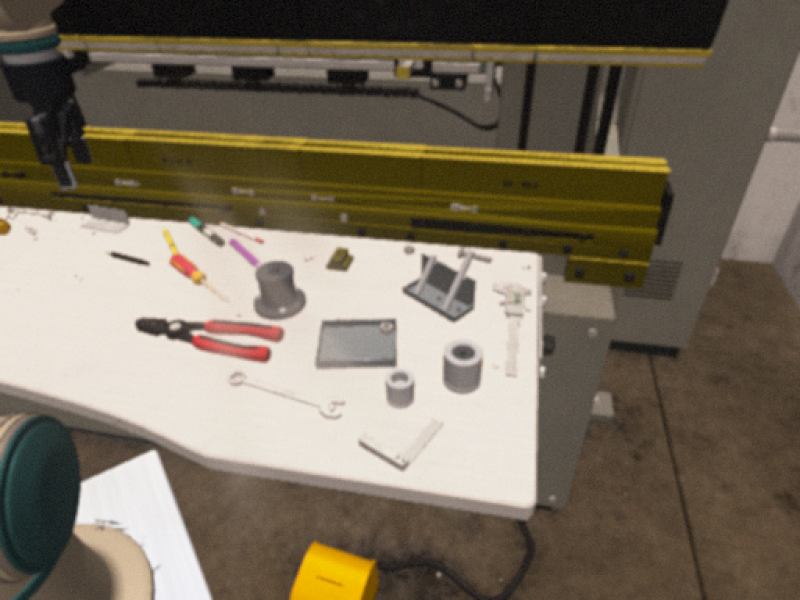

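View pics/b.png

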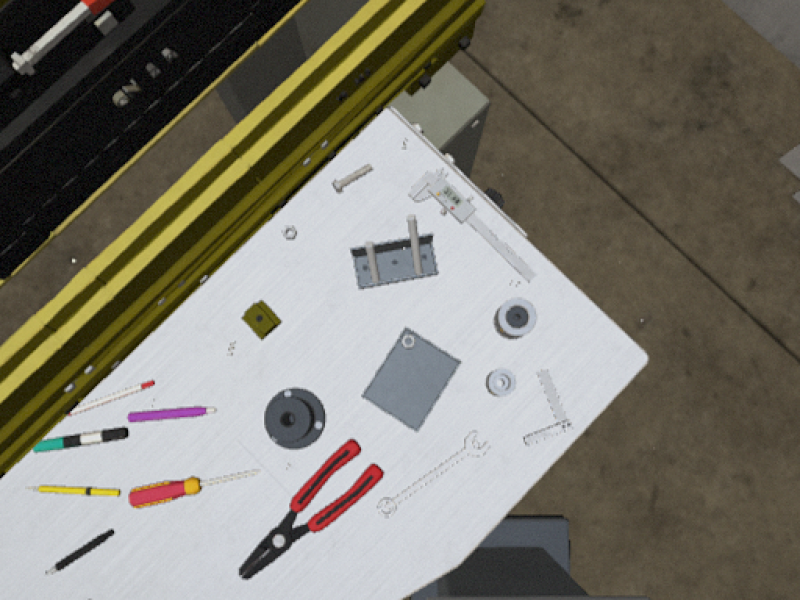

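The scene view shows the rods in the rack at about (430,270) and (465,275), with the stand at (278,290) and the tray at (357,343). In the top view the two holders are at (516,318), large with a dark insert, and (501,382), small and bright. The rods are at (415,245), long, and (372,262), short. The 54 mm holder and the longer right-hand rod fit the description. I'll measure both and confirm in a crop.

Run:
```python
from h import *
a=snap('scene');b=snap('top')
k=.64
P=lambda u,v:(u*k,v*k)
print('img right/up dirs',onz(b,(300,200),0)-onz(b,(256,200),0),onz(b,(256,150),0)-onz(b,(256,200),0))
# contours in top
im=b['image'];hsv=cv2.cvtColor(im,cv2.COLOR_RGB2HSV);g=hsv[:,:,2]
m=((g<150)&(hsv[:,:,1]<90)).astype(np.uint8)
n,l,st,c=cv2.connectedComponentsWithStats(m)
for i in range(1,n):
    if 60<st[i,4]<6000 and 140<c[i][0]<400 and 100<c[i][1]<320: print(st[i],c[i].round(1),onz(b,c[i],0).round(3))
print('holders',onz(b,P(516,318),.056).round(3),onz(b,P(501,382),.04).round(3),'stand',onz(b,P(289,420),.07).round(3))
print('tray',[onz(b,P(*q),.016).round(3) for q in((406,328),(461,362),(417,431),(362,396))])
print('rack front',[onz(b,P(*q),.014).round(3) for q in((360,288),(438,277))],'rear',[onz(b,P(*q),.06).round(3) for q in((350,247),(433,235))])
print('long tip',tri([(a,P(471,256)),(b,P(411,217))]).round(3),'short tip',tri([(a,P(433,260)),(b,P(370,243))]).round(3))
c1=cv2.resize(im[130:260,220:360],(600,557),interpolation=3)
cv2.imwrite('pics/c.png',c1[:,:,::-1])
```

```text
img right/up dirs [-0.00026182 -0.10150438  0.        ] [ 0.11795829 -0.00023218  0.        ]
[ 224  140   57   45 1158] [253.  166.1] [0.637 0.201 0.   ]
[324 195  15  15 174] [330.6 202.3] [0.552 0.022 0.   ]
[316 197  18  20  78] [321.1 209.4] [0.536 0.044 0.   ]
[ 232  210   63   66 2045] [263.4 243.1] [0.459 0.177 0.   ]
[ 169  248   39   40 1179] [188.1 267.6] [0.404 0.348 0.   ]
holders [0.543 0.031 0.056] [0.454 0.052 0.04 ] stand [0.403 0.344 0.07 ]
tray [array([0.533, 0.185, 0.016]), array([0.484, 0.106, 0.016]), array([0.386, 0.17 , 0.016]), array([0.435, 0.248, 0.016])]
rack front [array([0.592, 0.252, 0.014]), array([0.608, 0.138, 0.014])] rear [array([0.644, 0.264, 0.06 ]), array([0.661, 0.146, 0.06 ])]
long tip [0.68  0.178 0.085] short tip [0.648 0.237 0.059]
```

View pics/c.png

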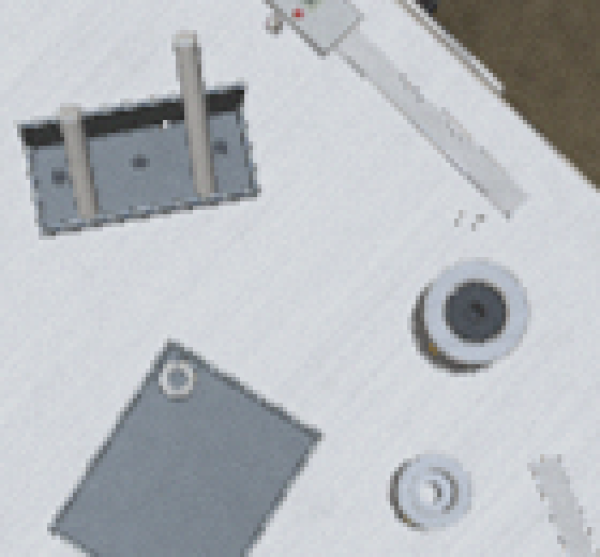

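The crop confirms the long rod (tip (187,40), foot (205,192)) and the holder (centre (476,310), about 53 mm across, with the dark insert). The short rod is at (72,110) and the decoy at (432,492). Next I'll work out the approach.

```bash
cat >> h.py <<'E'
def togo(target,yaw=None):
    """units in current tool axes; yaw = world yaw (deg) of tool y"""
    s=bot.state();R=s['orientation'];d=R.T@(np.array(target)-s['eef_pos'])
    print('t',round(s['time'],2),'pos',s['eef_pos'].round(4),'shift units',(d/.03).round(2))
    if yaw is not None:
        c=np.degrees(np.arctan2(R[1,1],R[0,1]));e=(yaw-c+90)%180-90;print('turn units',round(-np.radians(e)/.08,2))
E
python3 - <<'E'
from h import *
b=snap('top')
C=lambda u,v:(220+u/4.286,130+v/4.286)
foot=onz(b,C(205,190),.006);tip=onz(b,C(187,36),.096)
print(foot,tip,np.linalg.norm(tip-foot),np.degrees(np.arctan2(*(tip-foot)[1::-1])))
d=tip-foot;yaw=np.degrees(np.arctan2(d[1],d[0]));g=foot+d*97/110;print('grasp',g)
print('holder',onz(b,C(476,310),.056))
print('rack y axis check: tray yaw')
togo([g[0],g[1],.18],yaw+90)
E
```

```text
[0.61678437 0.16614381 0.006     ] [0.67849861 0.17661037 0.096     ] 0.1096275326297741 9.625616154917289
grasp [0.67120511 0.17537341 0.08536364]
holder [0.54525988 0.02944525 0.056     ]
rack y axis check: tray yaw
t 0.25 pos [0.1882 0.49   0.2309] shift units [-18.79  -4.01   1.7 ]
turn units -6.69
```

Request:
{"method": "drive_tool", "body": {"increments": [{"claw": 60, "x": -0.9, "y": -0.2}, {"claw": 60, "x": -0.95, "y": -0.2}, {"claw": 60, "x": -0.95, "y": -0.2}, {"claw": 60, "x": -0.95, "y": -0.2}, {"claw": 60, "x": -0.95, "y": -0.2}]}}

```text
$.increments[0]: bad value
```

Request:
{"method": "drive_tool", "body": {"increments": [{"claw": 60, "x": -0.95, "y": -0.2}, {"claw": 60, "x": -0.95, "y": -0.2}, {"claw": 60, "x": -0.95, "y": -0.2}, {"claw": 60, "x": -0.95, "y": -0.2}, {"claw": 60, "x": -0.95, "y": -0.2}]}}

```text
$.increments[0]: bad value
```

Request:
{"method": "drive_tool", "body": {"increments": [{"claw": 60, "x": -0.95, "y": -0.2}, {"claw": 60, "x": -0.95, "y": -0.2}, {"claw": 60, "x": -0.95, "y": -0.2}, {"claw": 60, "x": -0.95, "y": -0.2}, {"claw": 60, "x": -0.95, "y": -0.2}]}}

```text
$.increments[0]: bad value
```

Request:
{"method": "drive_tool", "body": {"increments": [{"claw": 40, "turn": -1}, {"claw": 40, "turn": -1}, {"claw": 40, "turn": -1}, {"claw": 40, "turn": -1}, {"claw": 40, "turn": -1}]}}

```text
$.increments[0]: bad value
```

Request:
{"method": "drive_tool", "body": {"increments": [{"claw": 40, "turn": -1}, {"claw": 40, "turn": -0.7}, {"claw": 40}]}}

```text
$.increments[0]: bad value
```

Run:
```python
from h import *
w=snap('wrist','w1')
for P in ([.6168,.1661,.006],[.6785,.1766,.096]): print(proj(w,P))
f,R,t=cam(w);print(-R.T@t,R[2],f)
togo([.6712,.1754,.18],99.6);print(bot.state()['finger_gap'])
```

```text
[162.25944025 469.68624849]
[169.78016528 570.21505809]
[0.12698282 0.51361602 0.3729251 ] [ 0.24521951 -0.09425565 -0.96487474] 306.8068252549375
t 0.3 pos [0.1882 0.49   0.231 ] shift units [-18.79  -4.01   1.7 ]
turn units -6.68
0.08556098229741488
```

View pics/w1.png

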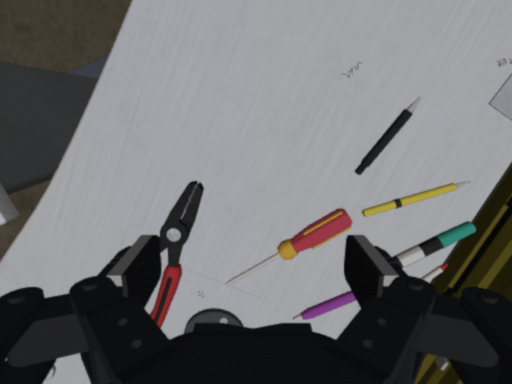

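The moves were refused because every row needs all its keys, so nothing moved. The wrist picture only shows the start area: screwdriver at (315,230), stand edge at (213,320). I'll resend with full rows.

Request:
{"method": "drive_tool", "body": {"increments": [{"claw": 60, "x": -0.9, "y": -0.2, "z": 0, "turn": 0}, {"claw": 60, "x": -0.95, "y": -0.2, "z": 0, "turn": 0}, {"claw": 60, "x": -0.95, "y": -0.2, "z": 0, "turn": 0}, {"claw": 60, "x": -0.95, "y": -0.2, "z": 0, "turn": 0}, {"claw": 60, "x": -0.95, "y": -0.2, "z": 0, "turn": 0}]}}

```text
time: 0.72
eef_pos: [0.3101, 0.4107, 0.2313]
orientation: [[-0.934, 0.358, 0.0], [0.358, 0.934, 0.0], [-0.0, 0.0, -1.0]]
force: [-0.0, 0.3, -0.8]
finger_gap: 0.0598
grasp_force: 0.0
```

Request:
{"method": "drive_tool", "body": {"increments": [{"claw": 60, "x": -0.95, "y": -0.2, "z": 0, "turn": 0}, {"claw": 60, "x": -0.95, "y": -0.2, "z": 0, "turn": 0}, {"claw": 60, "x": -0.95, "y": -0.2, "z": 0, "turn": 0}, {"claw": 60, "x": -0.95, "y": -0.2, "z": 0, "turn": 0}, {"claw": 60, "x": -0.95, "y": -0.2, "z": 0, "turn": 0}]}}

```text
time: 1.13
eef_pos: [0.4325, 0.3314, 0.2313]
orientation: [[-0.933, 0.359, 0.0], [0.359, 0.933, 0.0], [0.0, 0.0, -1.0]]
force: [0.8, 0.8, 0.3]
finger_gap: 0.0597
grasp_force: 0.0
```

Request:
{"method": "drive_tool", "body": {"increments": [{"claw": 60, "x": -0.95, "y": -0.2, "z": 0, "turn": 0}, {"claw": 60, "x": -0.95, "y": -0.2, "z": 0, "turn": 0}, {"claw": 60, "x": -0.95, "y": -0.2, "z": 0, "turn": 0}, {"claw": 60, "x": -0.95, "y": -0.2, "z": 0, "turn": 0}, {"claw": 60, "x": -0.95, "y": -0.2, "z": 0, "turn": 0}]}}

```text
time: 1.55
eef_pos: [0.5547, 0.2523, 0.2312]
orientation: [[-0.933, 0.359, -0.0], [0.359, 0.933, 0.0], [0.0, -0.0, -1.0]]
force: [-0.4, -0.1, -0.2]
finger_gap: 0.0603
grasp_force: 0.0
```

Request:
{"method": "drive_tool", "body": {"increments": [{"claw": 40, "x": 0, "y": 0, "z": 0, "turn": -1}, {"claw": 40, "x": 0, "y": 0, "z": 0, "turn": -1}, {"claw": 40, "x": 0, "y": 0, "z": 0, "turn": -1}, {"claw": 40, "x": 0, "y": 0, "z": 0, "turn": -1}, {"claw": 40, "x": 0, "y": 0, "z": 0, "turn": -1}]}}

```text
time: 1.97
eef_pos: [0.5537, 0.2532, 0.2311]
orientation: [[-0.999, -0.037, -0.0], [-0.037, 0.999, -0.0], [0.0, -0.0, -1.0]]
force: [-0.7, -0.5, 1.1]
finger_gap: 0.0399
grasp_force: 0.0
```

Request:
{"method": "drive_tool", "body": {"increments": [{"claw": 40, "x": 0, "y": 0, "z": 0, "turn": -1}, {"claw": 40, "x": 0, "y": 0, "z": 0, "turn": -0.7}, {"claw": 40, "x": 0, "y": 0, "z": 0, "turn": 0}]}}

```text
time: 2.22
eef_pos: [0.5536, 0.2533, 0.2311]
orientation: [[-0.985, -0.17, -0.0], [-0.17, 0.985, -0.0], [0.0, -0.0, -1.0]]
force: [0.3, -0.4, 0.4]
finger_gap: 0.0404
grasp_force: 0.0
```

Run:
```python
from h import *
w=snap('wrist','w2')
for P in ([.6168,.1661,.006],[.6785,.1766,.096]): print(proj(w,P))
togo([.6712,.1754,.18],99.6);print(bot.state()['finger_gap'])
```

```text
[175.07516279 198.32411116]
[157.67613735 282.8397101 ]
t 2.27 pos [0.5536 0.2533 0.2311] shift units [-3.43 -3.21  1.7 ]
turn units 0.01
0.03991284146223652
```

View pics/w2.png

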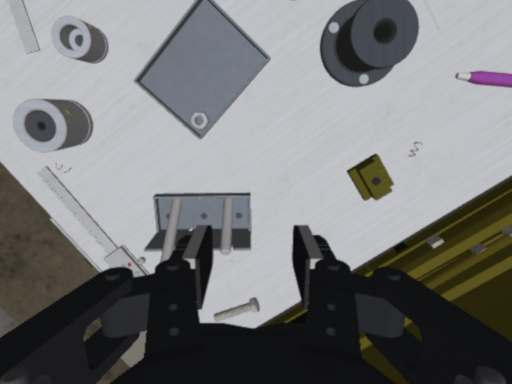

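The wrist view shows the stand bore at (387,32), the holder insert at (43,126) and the rod foot at about (177,201). The foot agrees with its projection to about 3 px. I'll move over the rod grasp point and triangulate the other targets.

Run:
```python
from h import *
w=snap('wrist');b=snap('top');cv2.imwrite('pics/b2.png',b['image'][:,:,::-1])
k=.64
print('stand w',onz(w,(386,32),.07).round(4),'holder w',onz(w,(42,126),.054).round(4),'top',onz(b,(331,202.3),.054).round(4),'foot',onz(w,(177,202),.006).round(4))
print('stand top',[onz(b,q,.07).round(4) for q in((289*k,420*k),)])
print('tray w',[onz(w,q,z).round(4) for q,z in(((206,0),.016),((269,60),.016),((138,78),.016),((203,137),.016))])
```

```text
stand w [0.4067 0.3503 0.07  ] holder w [0.5455 0.034  0.054 ] top [0.5456 0.0293 0.054 ] foot [0.621  0.1688 0.006 ]
stand top [array([0.4026, 0.3441, 0.07  ])]
tray w [array([0.394 , 0.1777, 0.016 ]), array([0.4399, 0.2523, 0.016 ]), array([0.482 , 0.1137, 0.016 ]), array([0.5339, 0.1922, 0.016 ])]
```

Request:
{"method": "drive_tool", "body": {"increments": [{"claw": 40, "x": -0.7, "y": -0.65, "z": 0, "turn": 0}, {"claw": 40, "x": -0.7, "y": -0.65, "z": 0, "turn": 0}, {"claw": 40, "x": -0.7, "y": -0.65, "z": 0, "turn": 0}, {"claw": 40, "x": -0.7, "y": -0.65, "z": 0, "turn": 0}, {"claw": 40, "x": -0.63, "y": -0.61, "z": 0, "turn": 0}]}}

```text
time: 2.78
eef_pos: [0.6724, 0.1747, 0.2311]
orientation: [[-0.986, -0.167, -0.0], [-0.167, 0.986, -0.0], [0.0, -0.0, -1.0]]
force: [0.8, 0.4, 0.5]
finger_gap: 0.0398
grasp_force: 0.0
```

Request:
{"method": "drive_tool", "body": {"increments": [{"claw": 40, "x": 0, "y": 0, "z": 0.7, "turn": 0}, {"claw": 40, "x": 0, "y": 0, "z": 0.7, "turn": 0}, {"claw": 40, "x": 0, "y": 0, "z": 0.3, "turn": 0}, {"claw": 40, "x": 0, "y": 0, "z": 0, "turn": 0}]}}

```text
time: 3.12
eef_pos: [0.6701, 0.1755, 0.1767]
orientation: [[-0.986, -0.168, -0.006], [-0.168, 0.986, -0.001], [0.006, -0.0, -1.0]]
force: [-0.9, 1.0, -0.1]
finger_gap: 0.04
grasp_force: 0.0
```

Run:
```python
from h import *
w=snap('wrist','w3')
togo([.6712,.1754,.0667],99.6)
for P in ([.6168,.1661,.006],[.6785,.1766,.096]): print(proj(w,P))
```

```text
t 3.17 pos [0.6707 0.1758 0.1791] shift units [-0.03 -0.02  3.75]
turn units 0.02
[252.06531906 117.69795468]
[252.1283669  205.84737993]
```

View pics/w3.png

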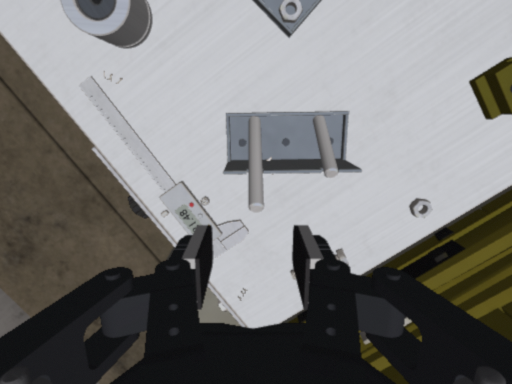

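Tip at (257,204), foot at (255,122), about 3 mm toward +y of the prediction. I'll correct, descend and grip.

Request:
{"method": "drive_tool", "body": {"increments": [{"claw": 40, "x": 0, "y": 0.07, "z": 0.9, "turn": 0}, {"claw": 40, "x": 0, "y": 0, "z": 0.9, "turn": 0}, {"claw": 40, "x": 0, "y": 0, "z": 0.9, "turn": 0}, {"claw": 40, "x": 0, "y": 0, "z": 0.7, "turn": 0}, {"claw": 40, "x": 0, "y": 0, "z": 0.35, "turn": 0}]}}

```text
time: 3.58
eef_pos: [0.6701, 0.1781, 0.0662]
orientation: [[-0.986, -0.169, -0.002], [-0.169, 0.986, -0.0], [0.002, -0.0, -1.0]]
force: [0.1, 0.4, -1.0]
finger_gap: 0.04
grasp_force: 0.0
```

Request:
{"method": "drive_tool", "body": {"increments": [{"claw": 25, "x": 0, "y": 0, "z": 0, "turn": 0}, {"claw": 14, "x": 0, "y": 0, "z": 0, "turn": 0}, {"claw": 8, "x": 0, "y": 0, "z": 0, "turn": 0}, {"claw": 8, "x": 0, "y": 0, "z": 0, "turn": 0}, {"claw": 8, "x": 0, "y": 0, "z": 0, "turn": 0}]}}

```text
time: 4.0
eef_pos: [0.6721, 0.1781, 0.0703]
orientation: [[-0.986, -0.168, 0.004], [-0.168, 0.986, 0.001], [-0.004, 0.0, -1.0]]
force: [0.7, -0.1, 3.5]
finger_gap: 0.0096
grasp_force: 58.9
```

Run:
```python
from h import *
s=bot.state();print(s['eef_pos'],s['force'],s['torque'],s['finger_gap'],s['grasp_force'])
w=snap('wrist');a=snap('scene')
im=np.hstack([cv2.resize(w['image'][60:260,130:380],(400,320)),cv2.resize(a['image'][100:260,220:420],(400,320))])
cv2.imwrite('pics/g.png',im[:,:,::-1])
```

```text
[0.67207545 0.17812163 0.07028085] [ 0.70305267 -0.12649789  3.54743789] [ 0.05963831 -0.13259736 -0.06860448] 0.009612717388576015 58.885427713394165
```

View pics/g.png

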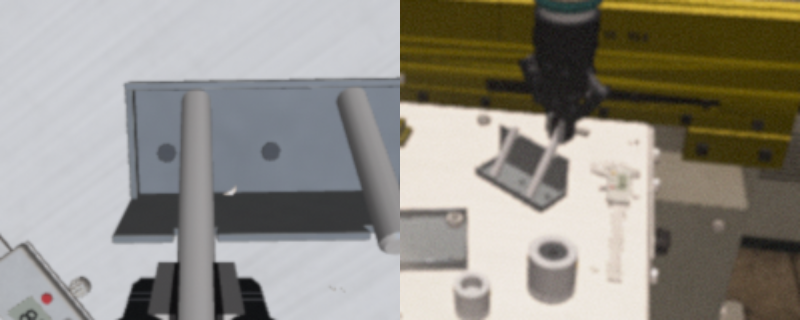

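The rod is between the pads with a 59 N grip, in the notch at (195,200) of the left panel. I'll swing it upright about its foot, which bears on the rack's lip.

Request:
{"method": "drive_tool", "body": {"increments": [{"claw": 8, "x": 0.24, "y": 0, "z": -0.2, "turn": 0}, {"claw": 8, "x": 0.25, "y": 0, "z": -0.13, "turn": 0}, {"claw": 8, "x": 0.27, "y": 0, "z": -0.1, "turn": 0}, {"claw": 8, "x": 0.27, "y": 0, "z": -0.07, "turn": 0}, {"claw": 8, "x": 0, "y": 0, "z": 0, "turn": 0}]}}

```text
time: 4.52
eef_pos: [0.6417, 0.1728, 0.0852]
orientation: [[-0.986, -0.168, 0.006], [-0.168, 0.986, 0.001], [-0.006, 0.0, -1.0]]
force: [5.1, 0.6, 2.2]
finger_gap: 0.0096
grasp_force: 59.4
```

Run:
```python
from h import *
s=bot.state();print(s['eef_pos'],s['force'],s['torque'],s['finger_gap'],s['grasp_force'])
w=snap('wrist');a=snap('scene')
im=np.hstack([cv2.resize(w['image'][60:260,130:380],(400,320)),cv2.resize(a['image'][100:260,220:420],(400,320))])
cv2.imwrite('pics/g2.png',im[:,:,::-1])
```

```text
[0.64172737 0.17276203 0.08521321] [5.14157897 0.6128276  2.23469357] [ 0.2078111  -1.29141217 -0.06909903] 0.009612395554704525 59.362337831407785
```

View pics/g2.png

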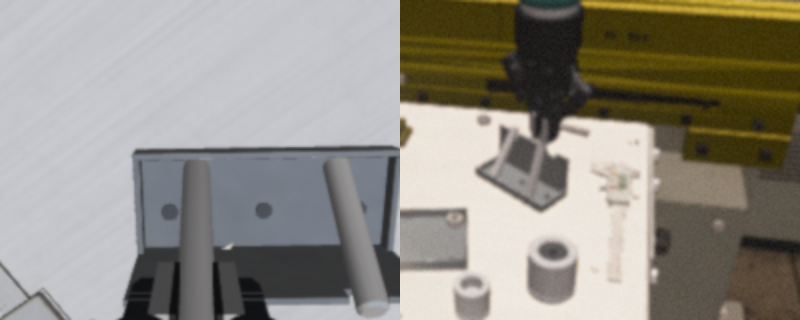

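It pivots as intended: the foot stays at the lip (197,165) with about 5 N. I'll finish the arc and lift.

Request:
{"method": "drive_tool", "body": {"increments": [{"claw": 8, "x": 0.29, "y": 0, "z": -0.05, "turn": 0}, {"claw": 8, "x": 0.29, "y": 0, "z": -0.03, "turn": 0}, {"claw": 8, "x": 0.31, "y": 0, "z": 0, "turn": 0}, {"claw": 8, "x": 0, "y": 0, "z": 0, "turn": 0}]}}

```text
time: 4.95
eef_pos: [0.6151, 0.1683, 0.0868]
orientation: [[-0.986, -0.168, 0.004], [-0.168, 0.986, 0.001], [-0.004, 0.0, -1.0]]
force: [5.4, 1.1, 2.8]
finger_gap: 0.0099
grasp_force: 60.9
```

Request:
{"method": "drive_tool", "body": {"increments": [{"claw": 8, "x": 0, "y": 0, "z": -0.5, "turn": 0}, {"claw": 8, "x": 0, "y": 0, "z": -0.9, "turn": 0}, {"claw": 8, "x": 0, "y": 0, "z": -0.9, "turn": 0}, {"claw": 8, "x": 0, "y": 0, "z": -0.9, "turn": 0}, {"claw": 8, "x": 0, "y": 0, "z": -0.7, "turn": 0}]}}

```text
time: 5.37
eef_pos: [0.614, 0.168, 0.2035]
orientation: [[-0.986, -0.168, -0.002], [-0.168, 0.986, -0.0], [0.002, 0.0, -1.0]]
force: [0.2, 0.1, -1.4]
finger_gap: 0.0101
grasp_force: 60.7
```

Run:
```python
from h import *
s=bot.state();print(s['eef_pos'],s['force'],s['finger_gap'],s['grasp_force'])
w=snap('wrist');a=snap('scene')
e=s['eef_pos']
print('proj upright rod: foot',[ (proj(a,e+[0,0,dz]).round(1),proj(w,e+[0,0,dz]).round(1)) for dz in(0,-.04,-.082)])
im=np.hstack([cv2.resize(w['image'][60:260,130:380],(400,320)),cv2.resize(a['image'][60:220,220:420],(400,320))])
cv2.imwrite('pics/g3.png',im[:,:,::-1])
```

```text
[0.61395521 0.1680471  0.20354325] [ 0.16185212  0.06533986 -1.43865671] 0.010144996152102743 60.65225017257035
proj upright rod: foot [(array([284.9, 130.2]), array([252.8, 240. ])), (array([284.4, 145.8]), array([252.7, 213. ])), (array([283.9, 161.3]), array([252.6, 194.3]))]
```

View pics/g3.png

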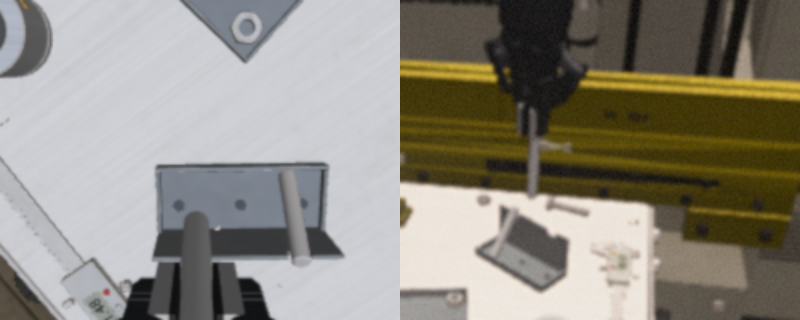

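The rod hangs nearly upright, with its foot at (532,193) in the right panel against a prediction close by. I'll carry it above the stand and measure the bore from there.

Request:
{"method": "drive_tool", "body": {"increments": [{"claw": 8, "x": 0.5, "y": 0.5, "z": 0, "turn": 0}, {"claw": 8, "x": 0.74, "y": 0.9, "z": 0, "turn": 0}, {"claw": 8, "x": 0.74, "y": 0.9, "z": 0, "turn": 0}, {"claw": 8, "x": 0.74, "y": 0.9, "z": 0, "turn": 0}, {"claw": 8, "x": 0.74, "y": 0.9, "z": 0, "turn": 0}]}}

```text
time: 5.88
eef_pos: [0.4891, 0.2722, 0.1996]
orientation: [[-0.986, -0.168, -0.005], [-0.168, 0.986, -0.002], [0.005, -0.001, -1.0]]
force: [1.8, 0.0, -0.5]
finger_gap: 0.0097
grasp_force: 60.6
```

Request:
{"method": "drive_tool", "body": {"increments": [{"claw": 8, "x": 0.74, "y": 0.9, "z": 0, "turn": 0}, {"claw": 8, "x": 0.74, "y": 0.9, "z": 0, "turn": 0}, {"claw": 8, "x": 0.7, "y": 0.75, "z": 0, "turn": 0}, {"claw": 8, "x": 0.26, "y": 0.41, "z": 0, "turn": 0}, {"claw": 8, "x": 0, "y": 0, "z": 0, "turn": 0}]}}

```text
time: 6.3
eef_pos: [0.4013, 0.3486, 0.2002]
orientation: [[-0.985, -0.172, -0.004], [-0.172, 0.985, -0.002], [0.004, -0.001, -1.0]]
force: [0.1, 0.1, -1.5]
finger_gap: 0.0099
grasp_force: 60.6
```

Run:
```python
from h import *
s=bot.state();e=s['eef_pos'];print(e,s['force'])
w=snap('wrist','w4');a=snap('scene','s4')
for c in (w,a): print([proj(c,[.404,.347,z]).round(1) for z in(.07,)],[proj(c,e+[0,0,-h]).round(1) for h in(0,.082)])
p=proj(w,[.404,.347,.07]).astype(int)
im=np.hstack([cv2.resize(w['image'][90:290,130:380],(400,320)),cv2.resize(a['image'][80:240,80:280],(400,320))])
cv2.imwrite('pics/g4.png',im[:,:,::-1])
```

```text
[0.40125336 0.3486012  0.20019036] [ 0.08665393  0.06023329 -1.5182252 ]
[array([250.4, 182.4])] [array([252.8, 240. ]), array([252.7, 194.5])]
[array([174.9, 173.2])] [array([164.9, 127. ]), array([170.6, 157.1])]
```

View pics/g4.png

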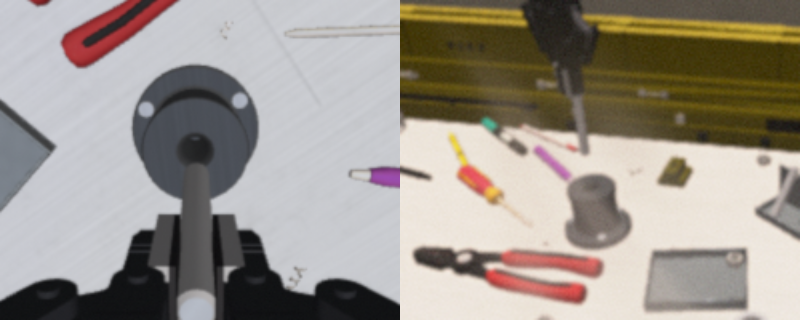

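The wrist panel shows the bore at (196,152), image px (252.5,185), with the rod above it and upright. The scene panel agrees. I'll compute the offset.

Run:
```python
from h import *
w=snap('wrist');e=bot.state()['eef_pos'];g=cv2.cvtColor(w['image'],cv2.COLOR_RGB2GRAY)
print(onz(w,(252.5,185),.07),e)
print(g[170:200,252]);print(g[185,235:270]);print(g[160,225:280])
togo(onz(w,(252.5,185),.07))
```

```text
[0.40874363 0.3474659  0.07      ] [0.40417168 0.34637995 0.20085093]
[68 51 46 56 66 49 37 35 37 38 37 38 39 37 37 38 38 41 43 47 52 63 76 80
 80 81 80 81 81 81]
[78 78 77 77 76 77 77 74 66 59 55 50 46 44 41 40 40 38 37 35 36 34 34 34
 34 35 38 42 45 50 62 75 78 79 80]
[147 121  74  50  61  72  78  79  79  78  77  77  77  76  76  77  78  80
  80  78  79  80  80  79  77  77  78  79  78  78  78  78  79  79  79  81
  80  79  80  79  79  79  80  79  79  80  79  80  81  80  80  79  80  77
  69]
t 6.45 pos [0.4042 0.3464 0.2009] shift units [-0.17  0.02  4.36]
```

Run:
```python
from h import *
from scipy.optimize import least_squares
w=snap('wrist');e=bot.state()['eef_pos'];g=cv2.cvtColor(w['image'],cv2.COLOR_RGB2GRAY)
pts=[]
for r in range(168,190):
    x=np.where(g[r,230:276]<68)[0]+230
    print(r,(x.min(),x.max(),len(x)) if len(x) else '',end='; ')
    if len(x)>6: pts+= [onz(w,(x.min(),r),.07)[:2],onz(w,(x.max(),r),.07)[:2]]
pts=np.array(pts)
q=least_squares(lambda p:np.hypot(*(pts-p[:2]).T)-p[2],[.404,.347,.011],loss='soft_l1',f_scale=.001)
print(q.x,np.sqrt(np.mean(q.fun**2)));togo([*q.x[:2],.2])
```

```text
168 ; 169 ; 170 (np.int64(251), np.int64(259), 9); 171 (np.int64(249), np.int64(260), 12); 172 (np.int64(247), np.int64(262), 16); 173 (np.int64(246), np.int64(263), 14); 174 (np.int64(246), np.int64(264), 19); 175 (np.int64(245), np.int64(265), 21); 176 (np.int64(244), np.int64(265), 22); 177 (np.int64(244), np.int64(265), 22); 178 (np.int64(244), np.int64(266), 23); 179 (np.int64(243), np.int64(266), 24); 180 (np.int64(243), np.int64(266), 24); 181 (np.int64(243), np.int64(266), 24); 182 (np.int64(243), np.int64(266), 24); 183 (np.int64(243), np.int64(266), 24); 184 (np.int64(244), np.int64(266), 23); 185 (np.int64(244), np.int64(265), 22); 186 (np.int64(245), np.int64(265), 21); 187 (np.int64(245), np.int64(264), 20); 188 (np.int64(246), np.int64(263), 18); 189 (np.int64(247), np.int64(262), 16); [0.40515336 0.34837799 0.01052027] 0.00021614964678912216
t 6.5 pos [0.4045 0.3462 0.2011] shift units [-0.03  0.07  0.04]
```

Bore at (0.4052, 0.3484), fitted radius 10.5 mm against 11 expected. Correct by 2 mm and lower.

Request:
{"method": "drive_tool", "body": {"increments": [{"claw": 8, "x": -0.03, "y": 0.07, "z": 0, "turn": 0}, {"claw": 8, "x": 0, "y": 0, "z": 0.5, "turn": 0}, {"claw": 8, "x": 0, "y": 0, "z": 0.5, "turn": 0}, {"claw": 8, "x": 0, "y": 0, "z": 0.4, "turn": 0}, {"claw": 8, "x": 0, "y": 0, "z": 0.3, "turn": 0}]}}

```text
time: 6.92
eef_pos: [0.4047, 0.3486, 0.1495]
orientation: [[-0.986, -0.167, -0.001], [-0.167, 0.986, -0.001], [0.002, -0.001, -1.0]]
force: [0.8, -0.6, -0.6]
finger_gap: 0.0098
grasp_force: 60.6
```

Request:
{"method": "drive_tool", "body": {"increments": [{"claw": 8, "x": 0, "y": 0, "z": 0.25, "turn": 0}, {"claw": 8, "x": 0, "y": 0, "z": 0.2, "turn": 0}, {"claw": 8, "x": 0, "y": 0, "z": 0, "turn": 0}]}}

```text
time: 7.17
eef_pos: [0.404, 0.3488, 0.1363]
orientation: [[-0.986, -0.168, -0.002], [-0.168, 0.986, -0.001], [0.003, -0.001, -1.0]]
force: [-1.9, -0.3, -2.7]
finger_gap: 0.0101
grasp_force: 60.5
```

Request:
{"method": "drive_tool", "body": {"increments": [{"claw": 8, "x": 0, "y": 0, "z": 0.25, "turn": 0}, {"claw": 8, "x": 0, "y": 0, "z": 0.25, "turn": 0}, {"claw": 8, "x": 0, "y": 0, "z": 0.25, "turn": 0}, {"claw": 8, "x": 0, "y": 0, "z": 0.25, "turn": 0}, {"claw": 8, "x": 0, "y": 0, "z": 0, "turn": 0}]}}

```text
time: 7.58
eef_pos: [0.4032, 0.3487, 0.106]
orientation: [[-0.986, -0.169, -0.004], [-0.169, 0.986, -0.002], [0.004, -0.001, -1.0]]
force: [-5.3, -1.8, -3.6]
finger_gap: 0.0094
grasp_force: 60.5
```

Request:
{"method": "drive_tool", "body": {"increments": [{"claw": 8, "x": 0, "y": 0, "z": 0.15, "turn": 0}, {"claw": 8, "x": 0, "y": 0, "z": 0.15, "turn": 0}, {"claw": 8, "x": 0, "y": 0, "z": 0.15, "turn": 0}, {"claw": 8, "x": 0, "y": 0, "z": 0, "turn": 0}]}}

```text
time: 7.92
eef_pos: [0.405, 0.3499, 0.1003]
orientation: [[-0.986, -0.169, 0.003], [-0.169, 0.986, 0.002], [-0.003, 0.001, -1.0]]
force: [-17.9, -13.0, 36.4]
finger_gap: 0.0101
grasp_force: 66.3
```

Contact at 36 N, a little above the predicted home height. I'll relieve the load and open, so the rod can settle in the bore.

Request:
{"method": "drive_tool", "body": {"increments": [{"claw": 8, "x": 0, "y": 0, "z": -0.25, "turn": 0}, {"claw": 8, "x": 0, "y": 0, "z": 0, "turn": 0}, {"claw": 40, "x": 0, "y": 0, "z": 0, "turn": 0}, {"claw": 40, "x": 0, "y": 0, "z": 0, "turn": 0}, {"claw": 40, "x": 0, "y": 0, "z": 0, "turn": 0}]}}

```text
time: 8.33
eef_pos: [0.405, 0.3496, 0.1019]
orientation: [[-0.986, -0.168, 0.001], [-0.168, 0.986, 0.001], [-0.001, 0.001, -1.0]]
force: [0.4, 0.1, -0.7]
finger_gap: 0.0402
grasp_force: 0.0
```

Request:
{"method": "drive_tool", "body": {"increments": [{"claw": 40, "x": 0, "y": 0, "z": -0.7, "turn": 0}, {"claw": 40, "x": 0, "y": 0, "z": -0.8, "turn": 0}, {"claw": 40, "x": 0, "y": 0, "z": -0.8, "turn": 0}, {"claw": 40, "x": 0, "y": 0, "z": -0.7, "turn": 0}, {"claw": 40, "x": 0, "y": 0, "z": 0, "turn": 0}]}}

```text
time: 8.75
eef_pos: [0.4063, 0.3506, 0.197]
orientation: [[-0.986, -0.168, 0.007], [-0.168, 0.986, 0.006], [-0.008, 0.004, -1.0]]
force: [-0.5, 0.3, 1.5]
finger_gap: 0.04
grasp_force: 0.0
```

Run:
```python
from h import *
w=snap('wrist','w5');a=snap('scene','s5');b=snap('top','b5');e=bot.state()['eef_pos'];print(e)
for c,n in((w,'w'),(a,'s'),(b,'t')):
    print(n,[proj(c,[.405,.3483,z]).round(1) for z in(.07,.12)])
g=cv2.cvtColor(w['image'],cv2.COLOR_RGB2GRAY);p=proj(w,[.405,.3483,.12]).astype(int)
print(g[p[1]-24:p[1]+24:2,p[0]-22:p[0]+24:2])
ga=cv2.cvtColor(a['image'],cv2.COLOR_RGB2GRAY);p=proj(a,[.405,.3483,.12]).astype(int)
print(p);print(ga[p[1]-12:p[1]+30,p[0]-10:p[0]+14])
```

```text
[0.40452027 0.3492173  0.1909196 ]
w [array([249.6, 177.1]), array([249.4, 193. ])]
s [array([175.1, 172.9]), array([172. , 156.1])]
t [array([183. , 267.7]), array([179. , 268.1])]
[[ 75  75  75  73  73  74  76  64  50  45  58  64  67  52  39  51  72  75
   76  76  75  76  78]
 [ 74  75  74  73  73  73  70  53  48  71  76  77  80  84  67  37  50  75
   76  76  75  75  78]
 [ 74  76  73  73  75  73  59  46  55  74  76  78  80  85  77  33  41  66
   77  77  75  75  77]
 [ 73  75  74  74  74  70  53  44  58  73  76  77  81  85  79  33  39  57
   76  77  75  76  77]
 [ 72  76  74  74  73  69  54  45  64  75  76  77  81  85  82  35  38  52
   74  76  76  75  77]
 [ 73  76  74  74  73  69  55  46  66  74  76  77  80  86  82  38  40  55
   76  76  76  76  76]
 [ 74  74  74  74  74  72  58  51  71  74  75  77  80  86  86  44  44  61
   76  77  76  75  76]
 [ 74  74  75  74  74  73  66  57  71  76  84  93  88  86  86  51  51  71
   75  77  76  75  75]
 [ 74  74  75  74  74  73  71  66  80 131 149 157 156 130  89  60  69  75
   75  76  76  75  75]
 [ 75  74  76  74  73  73  73  78 127 155 170
[... 912 characters left out ...]
162 192 195]
 [193 193 194 193 182 132 104  77  77  77  76  77  73  74  76  79  88 111
  154 189 195 195 194]
 [193 194 196 195 197 195 191 165 144 137 123 111 110 130 142 154 187 192
  195 195 195 194 193]
 [195 194 195 195 196 196 195 196 197 196 194 193 194 195 195 194 194 195
  195 195 194 194 195]
 [195 194 194 194 196 195 197 197 195 196 197 196 195 194 195 195 194 192
  194 193 194 195 196]
 [195 194 195 193 196 198 196 196 196 196 195 194 194 195 196 196 194 192
  193 195 196 196 195]]
[171 156]
[[ 69  68  60 ...  89  87  89]
 [ 99 101  99 ...  83  85  85]
 [175 166 166 ...  95  86  92]
 ...
 [228 225 230 ...  99 100  92]
 [229 228 227 ... 107  96 103]
 [228 226 230 ... 108 103  98]]
```

The rod's bright tip is centred at about (249.6,191.6), against (249.4,193) predicted for home, so it is upright and home. I'll double-check its height in the scene view and move to the holder.

Request:
{"method": "drive_tool", "body": {"increments": [{"claw": 60, "x": -0.2, "y": -0.6, "z": 0, "turn": 0}, {"claw": 85, "x": -0.24, "y": -0.95, "z": 0, "turn": 0}, {"claw": 85, "x": -0.24, "y": -0.95, "z": 0, "turn": 0}, {"claw": 85, "x": -0.24, "y": -0.95, "z": 0, "turn": 0}, {"claw": 85, "x": -0.24, "y": -0.95, "z": 0, "turn": 0}]}}

```text
time: 9.32
eef_pos: [0.4609, 0.2236, 0.1898]
orientation: [[-0.986, -0.169, -0.003], [-0.169, 0.986, -0.001], [0.003, -0.001, -1.0]]
force: [0.7, 0.2, 1.0]
finger_gap: 0.085
grasp_force: 0.0
```

Request:
{"method": "drive_tool", "body": {"increments": [{"claw": 85, "x": -0.24, "y": -0.95, "z": 0, "turn": 0}, {"claw": 85, "x": -0.24, "y": -0.95, "z": 0, "turn": 0}, {"claw": 85, "x": -0.24, "y": -0.95, "z": 0, "turn": 0}, {"claw": 85, "x": -0.24, "y": -0.95, "z": 0, "turn": 0}, {"claw": 85, "x": -0.24, "y": -0.95, "z": 0, "turn": 0}]}}

```text
time: 9.73
eef_pos: [0.5204, 0.0891, 0.1898]
orientation: [[-0.986, -0.168, -0.003], [-0.168, 0.986, -0.0], [0.003, 0.0, -1.0]]
force: [0.8, 1.0, 0.5]
finger_gap: 0.0848
grasp_force: 0.0
```

Request:
{"method": "drive_tool", "body": {"increments": [{"claw": 85, "x": -0.24, "y": -0.95, "z": 0, "turn": 0}, {"claw": 85, "x": -0.24, "y": -0.95, "z": 0, "turn": 0}, {"claw": 85, "x": 0, "y": -0.15, "z": 0, "turn": 0}, {"claw": 85, "x": 0, "y": 0, "z": 0, "turn": 0}, {"claw": 85, "x": 0, "y": 0, "z": 0, "turn": 0}]}}

```text
time: 10.15
eef_pos: [0.5446, 0.0328, 0.1904]
orientation: [[-0.986, -0.168, -0.002], [-0.168, 0.986, 0.001], [0.002, 0.001, -1.0]]
force: [-0.2, 0.9, -0.4]
finger_gap: 0.0852
grasp_force: 0.0
```

```bash
cat >> h.py <<'E'
def blob(s,near,thr=(0,95),r=60,amin=60):
    """grey-level blob nearest to a pixel: centroid, area, bbox, minEnclosing"""
    g=cv2.cvtColor(s['image'],cv2.COLOR_RGB2GRAY);m=((g>=thr[0])&(g<=thr[1])).astype(np.uint8)
    n,l,st,c=cv2.connectedComponentsWithStats(m)
    k=[i for i in range(1,n) if st[i,4]>amin];k.sort(key=lambda i:np.hypot(*(c[i]-near)))
    return [(c[i].round(1),st[i].tolist()) for i in k[:3]]
E
python3 - <<'E'
from h import *
w=snap('wrist','w6');a=snap('scene','s6');b=snap('top');e=bot.state()['eef_pos'];print(e)
for z in(.07,.115,.12,.125):print(z,proj(a,[.405,.3483,z]).round(1))
ga=cv2.cvtColor(a['image'],cv2.COLOR_RGB2GRAY)
np.set_printoptions(linewidth=200)
print(ga[144:184,164:184])
p=proj(w,[.5445,.0325,.054]);print('pred',p,proj(w,[.5445,.0325,.056]))
print(blob(w,p));g=cv2.cvtColor(w['image'],cv2.COLOR_RGB2GRAY);i=p.astype(int)
print(g[i[1],i[0]-70:i[0]+70:3]);print(g[i[1]-70:i[1]+70:3,i[0]])
E
```

```text
[0.54471119 0.03363681 0.19136917]
0.07 [175.1 172.9]
0.115 [172.3 157.8]
0.12 [172.  156.1]
0.125 [171.6 154.3]
[[ 57  59  55  62  68  76  75  74  79  81  78  81  81  86  87  86  88  93  84  90]
 [ 96 102 100  84  90  91  90  88  83  78  80  85  82  82  82  86  89  85  93  87]
 [168 169 160 155 143 139 132 125 117 110 106 107 104 106 107 105 100  98  95  94]
 [221 219 217 208 200 193 194 185 175 171 173 170 170 168 160 152 149 135 131 123]
 [233 231 230 228 225 224 224 222 215 219 216 219 220 214 213 204 192 189 183 174]
 [233 232 230 231 229 229 229 228 228 229 229 224 227 229 225 222 221 218 218 212]
 [228 230 227 230 230 228 229 228 229 227 229 228 228 227 224 226 226 226 224 224]
 [214 219 225 229 229 229 229 229 227 230 226 229 227 227 225 225 225 223 224 225]
 [186 193 203 217 224 231 230 230 229 230 228 224 226 225 225 223 226 225 227 222]
 [157 159 169 185 207 224 227 231 227 228 227 228 229 224 227 228 226 225 226 225]
 [172 156 146 144 172 212 230 229 228 229 228 228 227 228 227 227 229 225 227 226]
 [206 186 164 163 182 214 226 227 225 223 223 228 229 225 227 227 228 225 
[... 2225 characters left out ...]
112 112 112 106 102  97]
 [225 187 132 102 108 111 110 115 117 116 115 114 110 116 118 115 107 105 100  99]]
pred [252.01943804 177.82308738] [252.02147678 178.31675573]
[(array([251. , 179.2]), [235, 163, 33, 33, 852]), (array([250.2, 150.3]), [230, 146, 43, 13, 175]), (array([176.1, 256.2]), [0, 0, 512, 384, 87313])]
[193 192 193 193 194 194 193 193 192 194 193 192 191 187 167 169 169 154  68  74  76  71  68  74  67  71  75  74  73 146 172 171 170 192 192 193 194 194 191 190 192 191 191 194 194 193 193]
[190 191 193 191 193 195 194 192 196 195 195 194 176  77  75 158 171 175 165  66  74  72  73  72  65  35  69  73  74  70 151 170 174 171 191 193 195 193 191 195 196 193 192 193 193 192 192]
```

The scene view puts the rod top at row 156.5, as expected for home. The insert blob is at (251,179.2), within 1.5 mm of the prediction. I'll descend over the holder and grip.

Request:
{"method": "drive_tool", "body": {"increments": [{"claw": 85, "x": -0.04, "y": 0.02, "z": 0.9, "turn": 0}, {"claw": 85, "x": 0, "y": 0, "z": 0.9, "turn": 0}, {"claw": 85, "x": 0, "y": 0, "z": 0.9, "turn": 0}, {"claw": 85, "x": 0, "y": 0, "z": 0.9, "turn": 0}, {"claw": 85, "x": 0, "y": 0, "z": 0.9, "turn": 0}]}}

```text
time: 10.72
eef_pos: [0.5459, 0.0344, 0.0556]
orientation: [[-0.985, -0.17, 0.0], [-0.17, 0.985, 0.0], [-0.001, 0.0, -1.0]]
force: [0.6, 0.5, -0.5]
finger_gap: 0.085
grasp_force: 0.0
```

Request:
{"method": "drive_tool", "body": {"increments": [{"claw": 85, "x": 0, "y": 0, "z": 0.7, "turn": 0}, {"claw": 85, "x": 0, "y": 0, "z": 0.4, "turn": 0}, {"claw": 85, "x": 0, "y": 0, "z": 0.1, "turn": 0}, {"claw": 85, "x": 0, "y": 0, "z": 0, "turn": 0}]}}

```text
time: 11.05
eef_pos: [0.546, 0.0338, 0.0205]
orientation: [[-0.986, -0.169, -0.001], [-0.169, 0.986, 0.0], [0.001, 0.0, -1.0]]
force: [-0.3, -0.1, 1.0]
finger_gap: 0.0852
grasp_force: 0.0
```

Request:
{"method": "drive_tool", "body": {"increments": [{"claw": 65, "x": 0, "y": 0, "z": 0, "turn": 0}, {"claw": 58, "x": 0, "y": 0, "z": 0, "turn": 0}, {"claw": 48, "x": 0, "y": 0, "z": 0, "turn": 0}, {"claw": 44, "x": 0, "y": 0, "z": 0, "turn": 0}, {"claw": 44, "x": 0, "y": 0, "z": 0, "turn": 0}]}}

```text
time: 11.47
eef_pos: [0.5476, 0.0328, 0.0229]
orientation: [[-0.986, -0.168, 0.004], [-0.168, 0.986, -0.001], [-0.004, -0.001, -1.0]]
force: [-0.4, -1.9, 5.6]
finger_gap: 0.0525
grasp_force: 65.1
```

Request:
{"method": "drive_tool", "body": {"increments": [{"claw": 44, "x": 0, "y": 0, "z": 0, "turn": 0}, {"claw": 44, "x": 0, "y": 0, "z": 0, "turn": 0}]}}

```text
time: 11.63
eef_pos: [0.5477, 0.0328, 0.0229]
orientation: [[-0.986, -0.168, 0.004], [-0.168, 0.986, -0.001], [-0.004, -0.001, -1.0]]
force: [-0.5, -1.4, 5.9]
finger_gap: 0.0527
grasp_force: 65.1
```

Request:
{"method": "drive_tool", "body": {"increments": [{"claw": 44, "x": 0, "y": 0, "z": -0.3, "turn": 0}, {"claw": 44, "x": 0, "y": 0, "z": -0.5, "turn": 0}, {"claw": 44, "x": 0, "y": 0, "z": -0.6, "turn": 0}, {"claw": 44, "x": 0, "y": 0, "z": -0.6, "turn": 0}, {"claw": 44, "x": 0, "y": 0, "z": -0.6, "turn": 0}]}}

```text
time: 12.05
eef_pos: [0.545, 0.0334, 0.0984]
orientation: [[-0.986, -0.168, -0.003], [-0.168, 0.986, 0.0], [0.003, 0.001, -1.0]]
force: [-0.1, -0.1, -7.8]
finger_gap: 0.0523
grasp_force: 65.2
```

Request:
{"method": "drive_tool", "body": {"increments": [{"claw": 44, "x": 0, "y": 0, "z": -0.6, "turn": 0}, {"claw": 44, "x": 0, "y": 0, "z": -0.6, "turn": 0}, {"claw": 44, "x": 0, "y": 0, "z": -0.6, "turn": 0}, {"claw": 44, "x": 0, "y": 0, "z": -0.6, "turn": 0}, {"claw": 44, "x": 0, "y": 0, "z": -0.3, "turn": 0}]}}

```text
time: 12.47
eef_pos: [0.5461, 0.0334, 0.1813]
orientation: [[-0.986, -0.169, 0.001], [-0.169, 0.986, 0.0], [-0.001, 0.0, -1.0]]
force: [0.3, -0.6, -7.8]
finger_gap: 0.0527
grasp_force: 65.4
```

Run:
```python
from h import *
w=snap('wrist','w7');s=bot.state();e=s['eef_pos'];print(e,s['force'],s['finger_gap'])
P=e+[0,0,.031];p=proj(w,P);print('pred insert',p);B=blob(w,p,(0,95),amin=100);print(B)
g=cv2.cvtColor(w['image'],cv2.COLOR_RGB2GRAY)
print(g[200:330:5,180:330:5])
```

```text
[0.5467552  0.03332298 0.18263058] [ 1.22562877  0.76510109 -6.13822989] 0.052303211216122976
pred insert [252.68756655 275.71638853]
[(array([252.4, 268.8]), [214, 234, 78, 70, 4274]), (array([174.1, 254.8]), [0, 0, 512, 384, 84280]), (array([378. ,  94.8]), [335, 28, 96, 157, 537])]
[[205 207 208 206 209 206 150  77  80  78  78  80  80  80  81  81  81  83
   84  85  86  88  92 177 209 209 208 207 206 208]
 [206 206 205 207 206 207  74  79  78  77  78  79  80  80  79  80  80  83
   84  85  86  87  91  94 209 207 208 207 208 208]
 [206 207 207 208 206 170  76  79  78  78 105 157 164 167 171 171 169 168
  154  96  86  87  89  92 192 207 208 209 210 210]
 [208 208 206 206 209  77  77  79 139 164 181 183 182 182 182 183 182 182
  183 180 171 137  88  92  98 209 210 209 210 208]
 [208 206 205 208 192  75 107 164 187 187 187 187 186 186 185 185 185 185
  185 184 184 184 173 100  92 166 210 207 209 210]
 [182 204 203 201  85 137 178 186 187 186 187 187 187 187 188 188 188 188
  189 190 190 189 190 183 141 137 205 207 206 210]
 [ 75  75  72  18 127 179 182 181 181 181 182 183 183 184 184 18
[... 1736 characters left out ...]
 82  79  76  75  77  78
   97 156 173 184 184 184 184 185 207 203  14  19]
 [ 19  19  81  83 108 181 181 181 180 180 180 171 168 164 147 145 156 158
  163 183 182 183 183 183 183 201 207 208  15  19]
 [ 18  26  81  82  81 105 181 181 182 182 182 183 183 183 183 183 183 183
  183 182 182 183 182 182 159 192 115 208  26  20]
 [ 20  21  88  82  82  77  72 179 183 183 183 183 183 182 182 182 181 181
  181 181 181 180 180 181 181 150 169 206  18  18]
 [ 20  20  77  78  78  77  80  66 102 184 187 186 187 187 187 187 187 186
  186 186 183 178 151 176 135 163 205 179  19  18]
 [ 19  20  51  25  19  20  20  20  19  19  32 104 165 187 188 188 186 163
   89  28  18  17  19  19  19  21  66  61  18  18]]
```

The insert's die hole is at (252.5,267), so the holder axis lies about 2.5 mm toward the robot from the TCP. I'll carry it over the stand with that offset.

Request:
{"method": "drive_tool", "body": {"increments": [{"claw": 44, "x": 0.1, "y": 0.5, "z": 0, "turn": 0}, {"claw": 44, "x": 0.24, "y": 0.95, "z": 0, "turn": 0}, {"claw": 44, "x": 0.24, "y": 0.95, "z": 0, "turn": 0}, {"claw": 44, "x": 0.24, "y": 0.95, "z": 0, "turn": 0}, {"claw": 44, "x": 0.24, "y": 0.95, "z": 0, "turn": 0}]}}

```text
time: 12.93
eef_pos: [0.4916, 0.1559, 0.1779]
orientation: [[-0.986, -0.168, -0.003], [-0.168, 0.986, -0.0], [0.003, 0.0, -1.0]]
force: [1.1, -0.4, -9.1]
finger_gap: 0.0525
grasp_force: 65.5
```

Request:
{"method": "drive_tool", "body": {"increments": [{"claw": 44, "x": 0.24, "y": 0.95, "z": 0, "turn": 0}, {"claw": 44, "x": 0.24, "y": 0.95, "z": 0, "turn": 0}, {"claw": 44, "x": 0.24, "y": 0.95, "z": 0, "turn": 0}, {"claw": 44, "x": 0.24, "y": 0.95, "z": 0, "turn": 0}, {"claw": 44, "x": 0.24, "y": 0.95, "z": 0, "turn": 0}]}}

```text
time: 13.35
eef_pos: [0.4321, 0.2903, 0.178]
orientation: [[-0.986, -0.168, -0.003], [-0.168, 0.986, -0.001], [0.003, -0.001, -1.0]]
force: [0.8, 0.4, -8.4]
finger_gap: 0.0526
grasp_force: 65.5
```

Request:
{"method": "drive_tool", "body": {"increments": [{"claw": 44, "x": 0.24, "y": 0.95, "z": 0, "turn": 0}, {"claw": 44, "x": 0.24, "y": 0.95, "z": 0, "turn": 0}, {"claw": 44, "x": 0.06, "y": 0.2, "z": 0, "turn": 0}, {"claw": 44, "x": 0, "y": 0, "z": 0, "turn": 0}, {"claw": 44, "x": 0, "y": 0, "z": 0, "turn": 0}]}}

```text
time: 13.77
eef_pos: [0.4065, 0.3484, 0.1783]
orientation: [[-0.986, -0.169, -0.002], [-0.169, 0.986, -0.002], [0.002, -0.002, -1.0]]
force: [0.3, -0.6, -8.1]
finger_gap: 0.0524
grasp_force: 66.1
```

Run:
```python
from h import *
w=snap('wrist','w8');a=snap('scene','s8');s=bot.state();print(s['force'])
togo([.4077,.3488,.12],99.6);g=cv2.cvtColor(a['image'],cv2.COLOR_RGB2GRAY)
e=s['eef_pos'];x=s['orientation'][:,0]
print('scene: rod tip',proj(a,[.4052,.3484,.12]).round(1),'holder bottom',proj(a,e+x*.0025-[0,0,.0229]).round(1),'wrist rod tip',proj(w,[.4052,.3484,.12]))
np.set_printoptions(linewidth=250);print(g[110:176:2,146:200:2])
```

```text
[ 0.24130349  0.44407125 -9.07003808]
t 13.87 pos [0.4073 0.3478 0.1789] shift units [-0.02  0.03  1.96]
turn units 0.01
scene: rod tip [172. 156.] holder bottom [169.7 143.4] wrist rod tip [253.05849176 202.21530792]
[[ 55  57  52  43  43  47  51  52  47  50  52  52  42  47  44  51  47  42  44  54  60  56  57  53  59  55  54]
 [ 67  67  66  55  42  43  44  53  49  51  54  56  58  51  50  47  48  45  44  60  54  63  59  56  58  55  58]
 [ 72  74  77  77  51  56  47  45  60  53  50  51  62  50  46  48  53  47  47  60  68  61  61  64  53  57  62]
 [ 59  59  65  60  77  96  49  43  53  71  65  54  62  60  47  55  57  48  46  73  85  82  90  81  76  74  74]
 [ 66  63  71  64  71  66  76 106 141 158 133  61  66  64  56  58  66  59  47  60  70  69  66  72  73  75  76]
 [ 58  96 113  95  94 122 169 174 161 139 112  66  56  54  58  66  54  56  64  61  72  67  69  68  71  62  62]
 [ 60  94 114 109 137 189 183 127  90  85  82  66  58  57  60  60  61  75  80  82  83  81  81  81  80  74  79]
 [ 69  80  91  79 130 201 189 124 104 103  99  95  76  65  58  64  71  81  83  85  80  83  84  87  81  77
[... 2081 characters left out ...]
 226 224 224 224 223 222 224 221]
 [226 225 221 220 215 166 140 145 170 213 226 226 210 131 127 204 229 228 230 227 227 223 227 225 216 220 212]
 [221 226 222 226 225 214 168 139 147 174 212 223 216 148 125 170 203 201 213 227 226 227 228 225 214 191 210]
 [221 224 224 223 221 224 212 161 141 162 197 200 159 134 128 114 105 110 126 178 215 227 224 228 223 219 225]
 [224 223 226 228 224 225 224 214 187 181 164 129 121 134 134 112 101 104  98 103 150 219 225 225 224 224 226]
 [224 226 226 227 227 226 225 224 220 167 128 122 122 127 137 118  93 103 107  99 109 204 227 224 225 223 223]
 [223 223 227 224 223 226 225 224 217 142 126 130 129 117 142 128 105 103 103 105  89 202 228 226 223 224 224]]
```

Request:
{"method": "drive_tool", "body": {"increments": [{"claw": 44, "x": -0.02, "y": 0.03, "z": 0.3, "turn": 0}, {"claw": 44, "x": 0, "y": 0, "z": 0.3, "turn": 0}, {"claw": 44, "x": 0, "y": 0, "z": 0.3, "turn": 0}, {"claw": 44, "x": 0, "y": 0, "z": 0.3, "turn": 0}, {"claw": 44, "x": 0, "y": 0, "z": 0.2, "turn": 0}]}}

```text
time: 14.28
eef_pos: [0.4071, 0.3491, 0.1355]
orientation: [[-0.986, -0.168, -0.002], [-0.168, 0.986, -0.002], [0.002, -0.001, -1.0]]
force: [0.2, -0.1, -9.1]
finger_gap: 0.0523
grasp_force: 66.1
```

Request:
{"method": "drive_tool", "body": {"increments": [{"claw": 44, "x": 0, "y": 0, "z": 0.2, "turn": 0}, {"claw": 44, "x": 0, "y": 0, "z": 0.2, "turn": 0}, {"claw": 44, "x": 0, "y": 0, "z": 0.2, "turn": 0}, {"claw": 44, "x": 0, "y": 0, "z": 0, "turn": 0}]}}

```text
time: 14.62
eef_pos: [0.407, 0.3494, 0.1181]
orientation: [[-0.986, -0.168, -0.002], [-0.168, 0.986, -0.001], [0.002, -0.001, -1.0]]
force: [-0.6, -0.3, -8.7]
finger_gap: 0.0523
grasp_force: 66.1
```

The rod is in the hole with no side force. Now pressing down.

Request:
{"method": "drive_tool", "body": {"increments": [{"claw": 44, "x": 0, "y": 0, "z": 0.2, "turn": 0}, {"claw": 44, "x": 0, "y": 0, "z": 0.2, "turn": 0}, {"claw": 44, "x": 0, "y": 0, "z": 0.2, "turn": 0}, {"claw": 44, "x": 0, "y": 0, "z": 0.2, "turn": 0}, {"claw": 44, "x": 0, "y": 0, "z": 0, "turn": 0}]}}

```text
time: 15.03
eef_pos: [0.408, 0.3501, 0.0964]
orientation: [[-0.986, -0.168, 0.002], [-0.168, 0.986, 0.001], [-0.002, 0.001, -1.0]]
force: [0.5, 0.3, -8.0]
finger_gap: 0.0524
grasp_force: 66.5
```

Request:
{"method": "drive_tool", "body": {"increments": [{"claw": 44, "x": 0, "y": 0, "z": 0.1, "turn": 0}, {"claw": 44, "x": 0, "y": 0, "z": 0.1, "turn": 0}, {"claw": 44, "x": 0, "y": 0, "z": 0, "turn": 0}]}}

```text
time: 15.28
eef_pos: [0.4077, 0.35, 0.093]
orientation: [[-0.986, -0.169, 0.001], [-0.169, 0.986, 0.001], [-0.001, 0.0, -1.0]]
force: [-9.8, -7.0, 16.4]
finger_gap: 0.0525
grasp_force: 69.0
```

Request:
{"method": "drive_tool", "body": {"increments": [{"claw": 44, "x": 0, "y": 0, "z": 0.08, "turn": 0}, {"claw": 44, "x": 0, "y": 0, "z": 0, "turn": 0}, {"claw": 44, "x": 0, "y": 0, "z": 0, "turn": 0}]}}

```text
time: 15.53
eef_pos: [0.4078, 0.35, 0.0929]
orientation: [[-0.986, -0.169, 0.002], [-0.169, 0.986, 0.001], [-0.002, 0.001, -1.0]]
force: [-17.3, -12.4, 30.3]
finger_gap: 0.0526
grasp_force: 70.5
```

Run:
```python
from h import *
w=snap('wrist','w9');s=bot.state();e=s['eef_pos'];x=s['orientation'][:,0];print(e,s['force'])
for h in(.031,.049):print(h,proj(w,e+x*.0025+[0,0,h]))
g=cv2.cvtColor(w['image'],cv2.COLOR_RGB2GRAY);np.set_printoptions(linewidth=250)
print(blob(w,(252,280),amin=100));print(g[200:350:5,185:325:5])
```

```text
[0.40779502 0.35005281 0.0929148 ] [-16.61913659 -12.53884382  30.53839917]
0.031 [253.04870966 267.24003034]
0.049 [253.24864165 293.89851337]
[(array([246.9, 303.3]), [0, 124, 512, 260, 60356]), (array([ 41.7, 276.8]), [28, 270, 24, 22, 171]), (array([458.2, 226.6]), [407, 222, 105, 11, 435])]
[[199 202 122  56  78  89  76  77  76  76  78  78  78  79  79  79  80  82  83  83  85  90  95  68  78 203 202 202]
 [202 201 198  75  78  73  77  76  75  76  77  78  77  78  78  80  81  81  83  83  84  88  89  78 132 201 202 202]
 [201 203 198  77  75  75  78  76  75 102 147 159 162 167 166 165 164 149  93  84  84  86  90  81 197 201 201 203]
 [200 201 202  77  72  77  77 136 159 176 177 177 177 177 178 178 178 179 175 166 127  85  89  88 196 201 201 203]
 [201 204 202  76  73 102 160 182 182 182 182 182 181 181 180 180 180 180 180 180 179 169  97  89 160 201 203 202]
 [201 201 198  72 133 173 181 181 181 182 182 182 183 183 183 183 184 184 185 184 184 184 178 130 133 199 200 197]
 [ 72  70  21 128 175 176 176 177 177 177 178 178 179 180 180 180 180 181 181 181 181 181 181 179 132  67  72  72
[... 1947 characters left out ...]
 201  18]
 [ 18 195 200 201 198 202 202 186 171  77  80  80  77  80  78  76  77  76  78  81  80 203 198 203 202 203 174  17]
 [ 17 120  43  19  20  18  19  18  18  35  42  69  78  78  80  76  67  41  23  20  18  18  19  20  18  82  58  19]
 [ 18  29  18  19  20  19  19  18  20  18  19  18  19  20  18  18  16  21  18  19  18  18  18  18  20  23  17  19]
 [ 18  18  16  17  17  17  18  17  17  16  18  19  17  17  17  18  17  17  18  17  15  16  17  17  19  18  19  17]
 [ 18  19  19  17  18  18  19  20  19  19  19  17  20  19  19  19  17  16  18  17  18  19  17  18  18  18  19  17]
 [ 18  15  15  16  18  17  20  18  19  17  20  19  18  18  18  17  17  16  17  19  18  17  19  20  17  14  15  17]]
```

The die hole has moved to (255,292), matching an insert raised 18 mm, and the TCP height matches the seat. I'll relieve, release and rise above the insert.

Request:
{"method": "drive_tool", "body": {"increments": [{"claw": 44, "x": 0, "y": 0, "z": -0.12, "turn": 0}, {"claw": 44, "x": 0, "y": 0, "z": -0.06, "turn": 0}, {"claw": 44, "x": 0, "y": 0, "z": 0, "turn": 0}, {"claw": 60, "x": 0, "y": 0, "z": 0, "turn": 0}, {"claw": 75, "x": 0, "y": 0, "z": 0, "turn": 0}]}}

```text
time: 16.0
eef_pos: [0.4079, 0.3501, 0.093]
orientation: [[-0.986, -0.168, 0.001], [-0.168, 0.986, 0.001], [-0.001, 0.001, -1.0]]
force: [0.3, -0.2, -0.4]
finger_gap: 0.0705
grasp_force: 0.0
```

Request:
{"method": "drive_tool", "body": {"increments": [{"claw": 80, "x": 0, "y": 0, "z": 0, "turn": 0}, {"claw": 80, "x": 0, "y": 0, "z": -0.6, "turn": 0}, {"claw": 80, "x": 0, "y": 0, "z": -0.9, "turn": 0}, {"claw": 80, "x": 0, "y": 0, "z": -0.9, "turn": 0}, {"claw": 55, "x": 0, "y": 0, "z": -0.6, "turn": 0}]}}

```text
time: 16.42
eef_pos: [0.4082, 0.3503, 0.1857]
orientation: [[-0.986, -0.168, 0.003], [-0.168, 0.986, 0.002], [-0.003, 0.002, -1.0]]
force: [0.4, -0.3, 1.2]
finger_gap: 0.0698
grasp_force: 0.0
```

Request:
{"method": "drive_tool", "body": {"increments": [{"claw": 50, "x": 0, "y": 0, "z": 0, "turn": 0}, {"claw": 50, "x": 0, "y": 0, "z": 0, "turn": 0}, {"claw": 50, "x": 0, "y": 0, "z": 0, "turn": 0}]}}

```text
time: 16.67
eef_pos: [0.4073, 0.3496, 0.1816]
orientation: [[-0.986, -0.168, -0.001], [-0.168, 0.986, -0.001], [0.001, -0.001, -1.0]]
force: [-0.6, 0.3, -1.0]
finger_gap: 0.0501
grasp_force: 0.0
```

Run:
```python
from h import *
w=snap('wrist','w10');s=bot.state();e=s['eef_pos'];x=s['orientation'][:,0];print(e,s['force'],s['finger_gap'])
p=proj(w,[.4052,.3484,.142]);print(p)
g=cv2.cvtColor(w['image'],cv2.COLOR_RGB2GRAY);np.set_printoptions(linewidth=250)
b=blob(w,p,(0,50),amin=30);print(b,onz(w,b[0][0],.142));i=p.astype(int)
print(g[i[1]-60:i[1]+60:4,i[0]-56:i[0]+60:4])
```

```text
[0.40706537 0.34944285 0.18111346] [-0.19478222 -0.2641657  -0.17876486] 0.05010087413866974
[251.38438564 209.82438787]
[(array([254.3, 211.1]), [248, 207, 13, 9, 87]), (array([251.9, 187.3]), [233, 181, 42, 19, 229]), (array([250.9, 146.1]), [226, 141, 52, 16, 223])] [0.40572513 0.35034106 0.142     ]
[[191 188 191 192 189  70 101  75  73  52  33  60  74  73  74  75  75  65  42  42  83 167 170  84 187 190 191 190 192]
 [189 192 192 190 172 165 169 150  58  57  71  74  76  88  97  98  84  76  74  70  52 136 134  74 123 192 190 192 191]
 [193 192 190 190 100 156 168 139  69  72  78  97  74  72  73  73  74  80 100  79  73  60  76  74  76 189 190 190 192]
 [191 190 192 192  74  75  79  61  75  84  72  73  72  73  73  74  75  76  78  83  87  73  74  75  72 190 190 192 191]
 [191 194 191 190  70  74  63  74  82  71  72  75 106 131 152 153 136 109  80  80  82  83  64  75  72 188 191 192 190]
 [192 190 191 191  73  74  69  75  69  80 144 165 169 169 168 168 168 168 165 149  83  83  75  75  72 189 190 191 193]
 [189 190 191 190  78  71  73  69 105 167 174 174 174 174 174 173 172 173 173 172
[... 2075 characters left out ...]
192 192 190 192 191 187 189 191 191 191 189 188 190 191 192 189 192 190 188 188 187 190 190 189  72  13]
 [ 16  16 188 191 189 195 189 187 192 190 191 189 190 188 191 192 189 189 191 192 191 186 190 190 190 191 192  70  12]
 [ 16  16 184 192 192 190 192 190 189 189 189 188 188 191 191 190 190 190 193 190 189 189 189 190 192 191 190  56  12]
 [ 14  15 162 189 189 192 190 188 188 190 188 191 192 189 190 189 192 192 191 192 189 189 191 194 192 191 188  43  14]
 [ 15  14 184 191 191 193 189 189 189 188 191 191 190 191 190 193 193 190 190 190 190 193 194 193 190 192 189  56  11]
 [ 16  16 186 192 192 189 191 188 191 191 188 190 190 192 193 193 191 191 190 192 194 194 191 192 190 190 191  79  12]]
```

Insert top measured at (0.4057, 0.3503), proud and loose. Descend beside it and grip.

Request:
{"method": "drive_tool", "body": {"increments": [{"claw": 50, "x": 0.04, "y": 0.02, "z": 0.5, "turn": 0}, {"claw": 50, "x": 0, "y": 0, "z": 0.5, "turn": 0}, {"claw": 50, "x": 0, "y": 0, "z": 0.45, "turn": 0}, {"claw": 50, "x": 0, "y": 0, "z": 0.3, "turn": 0}, {"claw": 50, "x": 0, "y": 0, "z": 0, "turn": 0}]}}

```text
time: 17.13
eef_pos: [0.4049, 0.3492, 0.1268]
orientation: [[-0.986, -0.168, -0.005], [-0.168, 0.986, -0.003], [0.005, -0.003, -1.0]]
force: [-0.2, -0.8, -0.2]
finger_gap: 0.0503
grasp_force: 0.0
```

Request:
{"method": "drive_tool", "body": {"increments": [{"claw": 50, "x": 0, "y": 0, "z": 0, "turn": 0}, {"claw": 38, "x": 0, "y": 0, "z": 0, "turn": 0}, {"claw": 33, "x": 0, "y": 0, "z": 0, "turn": 0}, {"claw": 24, "x": 0, "y": 0, "z": 0, "turn": 0}, {"claw": 22, "x": 0, "y": 0, "z": 0, "turn": 0}]}}

```text
time: 17.55
eef_pos: [0.4068, 0.3505, 0.1315]
orientation: [[-0.986, -0.168, 0.002], [-0.168, 0.986, 0.001], [-0.002, 0.001, -1.0]]
force: [1.0, 0.5, 4.3]
finger_gap: 0.027
grasp_force: 59.1
```

Request:
{"method": "drive_tool", "body": {"increments": [{"claw": 22, "x": 0, "y": 0, "z": 0, "turn": 0}, {"claw": 22, "x": 0, "y": 0, "z": 0, "turn": 0}]}}

```text
time: 17.72
eef_pos: [0.4068, 0.3506, 0.1315]
orientation: [[-0.986, -0.168, 0.002], [-0.168, 0.986, 0.002], [-0.002, 0.001, -1.0]]
force: [-0.2, -0.0, 7.0]
finger_gap: 0.027
grasp_force: 59.2
```

Request:
{"method": "drive_tool", "body": {"increments": [{"claw": 22, "x": 0, "y": 0, "z": -0.15, "turn": 0}, {"claw": 22, "x": 0, "y": 0, "z": -0.3, "turn": 0}, {"claw": 22, "x": 0, "y": 0, "z": -0.4, "turn": 0}, {"claw": 22, "x": 0, "y": 0, "z": -0.5, "turn": 0}, {"claw": 22, "x": 0, "y": 0, "z": -0.4, "turn": 0}]}}

```text
time: 18.13
eef_pos: [0.4063, 0.3503, 0.1846]
orientation: [[-0.986, -0.168, 0.001], [-0.168, 0.986, 0.001], [-0.001, 0.001, -1.0]]
force: [0.2, 0.0, 0.2]
finger_gap: 0.027
grasp_force: 59.3
```

Request:
{"method": "drive_tool", "body": {"increments": [{"claw": 22, "x": -0.06, "y": -0.45, "z": 0, "turn": 0}, {"claw": 22, "x": -0.13, "y": -0.9, "z": 0, "turn": 0}, {"claw": 22, "x": -0.13, "y": -0.9, "z": 0, "turn": 0}, {"claw": 22, "x": -0.13, "y": -0.9, "z": 0, "turn": 0}, {"claw": 22, "x": -0.13, "y": -0.9, "z": 0, "turn": 0}]}}

```text
time: 18.55
eef_pos: [0.4439, 0.2315, 0.1826]
orientation: [[-0.986, -0.169, -0.0], [-0.169, 0.986, -0.0], [0.0, -0.0, -1.0]]
force: [1.0, 0.0, -1.6]
finger_gap: 0.0271
grasp_force: 59.4
```

Request:
{"method": "drive_tool", "body": {"increments": [{"claw": 22, "x": -0.13, "y": -0.9, "z": 0, "turn": 0}, {"claw": 22, "x": -0.13, "y": -0.9, "z": 0, "turn": 0}, {"claw": 22, "x": 0, "y": 0, "z": 0, "turn": 0}, {"claw": 22, "x": 0, "y": 0, "z": 0, "turn": 0}]}}

```text
time: 18.88
eef_pos: [0.4608, 0.1799, 0.1827]
orientation: [[-0.986, -0.166, -0.0], [-0.166, 0.986, -0.0], [0.0, 0.0, -1.0]]
force: [-0.7, 0.2, -1.5]
finger_gap: 0.0272
grasp_force: 59.4
```

Run:
```python
from h import *
np.set_printoptions(linewidth=250)
w=snap('wrist','w11');a=snap('scene','s11');b=snap('top','t11');s=bot.state();e=s['eef_pos'];print(e,s['force'],s['finger_gap'],s['grasp_force'])
togo([.462,.182,.014])
hsv=cv2.cvtColor(w['image'],cv2.COLOR_RGB2HSV)
print('tray in wrist',blob(w,proj(w,[.462,.182,.0025]),(90,150),amin=400),proj(w,[.462,.182,.0025]))
print('insert pred bottom/top',proj(w,e-[0,0,.0115]),proj(w,e+[0,0,.0105]))
g=cv2.cvtColor(w['image'],cv2.COLOR_RGB2GRAY);print(g[100:300:8,100:412:8])
ga=cv2.cvtColor(a['image'],cv2.COLOR_RGB2GRAY);print('stand col',proj(a,[.405,.3484,.07]),proj(a,[.405,.3484,.126]));print(ga[144:200:3,156:196:2])
```

```text
[0.46035352 0.18187624 0.18267744] [-0.15279124  0.08242651 -0.02027654] 0.027083486039263537 59.42484062863514
t 19.03 pos [0.4604 0.1819 0.1827] shift units [-0.06 -0.01  5.62]
tray in wrist [(array([253.2, 161.5]), [181, 95, 145, 126, 9089]), (array([141.8, 141. ]), [119, 125, 34, 40, 408]), (array([251.5, 308.4]), [212, 293, 82, 32, 2092])] [254.11444738 169.64084361]
insert pred bottom/top [256.49359509 230.66023452] [257.1575898  249.22577708]
[[204 202 202 207 206 207 207 207 206 206 204 205 204 206 205 204 205 205 205 147 106 204 204 211 205 207 202 206 206 204 204 190  71 206 206 205 205 207 204]
 [206 202 206 208 206 205 203 205 206 206 204 204 207 207 205 202 205 206 177 129 128 109 208 206 207 205 208 207 205 205 204 205 205 203 205 205 206 203  65]
 [204 205 209 203 204 202 204 203 207 207 204 205 207 207 205 204 206 198 126 128 128 128 118 204 206 207 206 207 205 203 206 207 203 204 206 203 198  72  81]
 [207 209 204 204 189 205 205 207 207 205 206 205 205 206 205 204 205 126 127 129 128 129 129 124 208 205 207 206 205 207 204 202 204 206 204 204  61 117  71]
 [207 185 
[... 4273 characters left out ...]
36 132 122 102  88 196 227 224 225]
 [226 224 229 216 144 124 137 144 147 144 136 132 118 104  83  84 206 228 228 225]
 [228 227 228 228 197 106 109 119 117 116 113 105  96  83  79  77 189 228 226 228]
 [226 224 227 230 223 129 103 108 112 110 111 107 114 102  87  78 135 210 225 230]
 [226 229 227 229 232 169  93 108 110 111 110 108 110 102 106  93  91 119 131 201]
 [227 228 226 223 197 154  96  94 103 109 112 111 111 115 110 106  96 106 110 120]
 [225 224 226 188 125 119 100  99  99 110 108 114 112 112 111 112 112 117 116 109]
 [228 227 227 181 120 120 111 102 102 104 109 116 118 117 115 117 129 129 118 134]
 [229 227 227 202 117 124 119 117 119 116 114 140 198 175 135 130 123 119 153 216]]
```

The insert is held upright at about (254,240) over the tray, whose centre is at about (253,172) against (254,170) predicted. The holder remains on the stand. Lowering into the tray.

Request:
{"method": "drive_tool", "body": {"increments": [{"claw": 22, "x": -0.05, "y": 0, "z": 0.6, "turn": 0}, {"claw": 22, "x": 0, "y": 0, "z": 0.9, "turn": 0}, {"claw": 22, "x": 0, "y": 0, "z": 0.9, "turn": 0}, {"claw": 22, "x": 0, "y": 0, "z": 0.9, "turn": 0}, {"claw": 22, "x": 0, "y": 0, "z": 0.8, "turn": 0}]}}

```text
time: 19.45
eef_pos: [0.4613, 0.1825, 0.058]
orientation: [[-0.985, -0.17, -0.001], [-0.17, 0.985, -0.0], [0.001, 0.0, -1.0]]
force: [0.0, 0.3, -0.5]
finger_gap: 0.0271
grasp_force: 59.4
```

Request:
{"method": "drive_tool", "body": {"increments": [{"claw": 22, "x": 0, "y": 0, "z": 0.5, "turn": 0}, {"claw": 22, "x": 0, "y": 0, "z": 0.4, "turn": 0}, {"claw": 22, "x": 0, "y": 0, "z": 0.3, "turn": 0}, {"claw": 22, "x": 0, "y": 0, "z": 0.2, "turn": 0}, {"claw": 22, "x": 0, "y": 0, "z": 0, "turn": 0}]}}

```text
time: 19.87
eef_pos: [0.4617, 0.1819, 0.017]
orientation: [[-0.986, -0.169, -0.001], [-0.169, 0.986, -0.0], [0.001, -0.0, -1.0]]
force: [0.1, 0.7, -1.5]
finger_gap: 0.0272
grasp_force: 59.4
```

Request:
{"method": "drive_tool", "body": {"increments": [{"claw": 22, "x": 0, "y": 0, "z": 0, "turn": 0}]}}

```text
time: 19.95
eef_pos: [0.4625, 0.182, 0.0183]
orientation: [[-0.986, -0.169, 0.001], [-0.169, 0.986, 0.0], [-0.001, 0.0, -1.0]]
force: [0.3, 0.1, -0.0]
finger_gap: 0.0271
grasp_force: 59.4
```

Request:
{"method": "drive_tool", "body": {"increments": [{"claw": 22, "x": 0, "y": 0, "z": 0.06, "turn": 0}, {"claw": 22, "x": 0, "y": 0, "z": 0.06, "turn": 0}, {"claw": 22, "x": 0, "y": 0, "z": 0, "turn": 0}, {"claw": 22, "x": 0, "y": 0, "z": 0, "turn": 0}]}}

```text
time: 20.28
eef_pos: [0.4622, 0.1817, 0.0143]
orientation: [[-0.986, -0.168, 0.0], [-0.168, 0.986, 0.0], [-0.0, 0.0, -1.0]]
force: [-0.2, 0.4, -1.0]
finger_gap: 0.0273
grasp_force: 59.4
```

Request:
{"method": "drive_tool", "body": {"increments": [{"claw": 22, "x": 0, "y": 0, "z": 0.03, "turn": 0}, {"claw": 22, "x": 0, "y": 0, "z": 0, "turn": 0}, {"claw": 22, "x": 0, "y": 0, "z": 0, "turn": 0}]}}

```text
time: 20.53
eef_pos: [0.4624, 0.1817, 0.0142]
orientation: [[-0.986, -0.168, 0.0], [-0.168, 0.986, 0.0], [-0.001, 0.0, -1.0]]
force: [-4.0, -1.5, 5.8]
finger_gap: 0.0271
grasp_force: 60.2
```

Contact on the tray floor at the expected height. Release gently and retreat.

Request:
{"method": "drive_tool", "body": {"increments": [{"claw": 22, "x": 0, "y": 0, "z": -0.03, "turn": 0}, {"claw": 28, "x": 0, "y": 0, "z": 0, "turn": 0}, {"claw": 34, "x": 0, "y": 0, "z": 0, "turn": 0}, {"claw": 44, "x": 0, "y": 0, "z": 0, "turn": 0}, {"claw": 44, "x": 0, "y": 0, "z": 0, "turn": 0}]}}

```text
time: 20.95
eef_pos: [0.4622, 0.1817, 0.0141]
orientation: [[-0.986, -0.168, 0.0], [-0.168, 0.986, 0.0], [-0.0, 0.0, -1.0]]
force: [-0.1, -0.1, 0.7]
finger_gap: 0.0442
grasp_force: 0.0
```

Request:
{"method": "drive_tool", "body": {"increments": [{"claw": 44, "x": 0, "y": 0, "z": -0.4, "turn": 0}, {"claw": 44, "x": 0, "y": 0, "z": -0.8, "turn": 0}, {"claw": 44, "x": 0, "y": 0, "z": -0.9, "turn": 0}, {"claw": 44, "x": 0, "y": 0, "z": -0.9, "turn": 0}, {"claw": 44, "x": 0, "y": 0, "z": -0.9, "turn": 0}]}}

```text
time: 21.37
eef_pos: [0.462, 0.1817, 0.1334]
orientation: [[-0.986, -0.168, 0.001], [-0.168, 0.986, 0.0], [-0.001, 0.0, -1.0]]
force: [0.5, 0.1, -0.8]
finger_gap: 0.0441
grasp_force: 0.0
```

Request:
{"method": "drive_tool", "body": {"increments": [{"claw": 44, "x": 0, "y": 0, "z": -0.9, "turn": 0}, {"claw": 44, "x": 0, "y": 0, "z": -0.6, "turn": 0}, {"claw": 44, "x": 0, "y": 0, "z": 0, "turn": 0}, {"claw": 44, "x": 0, "y": 0, "z": 0, "turn": 0}]}}

```text
time: 21.7
eef_pos: [0.4626, 0.1819, 0.1778]
orientation: [[-0.986, -0.168, 0.003], [-0.168, 0.986, 0.001], [-0.003, 0.001, -1.0]]
force: [0.1, -1.0, -0.4]
finger_gap: 0.0439
grasp_force: 0.0
```

Run:
```python
from h import *
np.set_printoptions(linewidth=250)
w=snap('wrist','w12');e=bot.state()['eef_pos'];print(e)
p=proj(w,[.4622,.1817,.0245]);print(p,blob(w,p,(0,100),amin=40),'r px',307*.015/(e[2]+.142-.0245))
i=p.astype(int);g=cv2.cvtColor(w['image'],cv2.COLOR_RGB2GRAY);print(g[i[1]-40:i[1]+40:4,i[0]-40:i[0]+44:4])
h=proj(w,[.4057,.3495,.126]);print('holder',h);q=h.astype(int)
print(g[max(q[1]-40,0):q[1]+60:5,q[0]-50:min(q[0]+50,511):5])
```

```text
[0.46197908 0.1816471  0.17622525]
[252.26360072 172.8112576 ] [(array([251.9, 169.7]), [237, 154, 31, 33, 806]), (array([252.2, 199.6]), [180, 150, 144, 87, 767]), (array([137.1, 139.1]), [119, 123, 28, 38, 367])] r px 15.677916584918446
[[197 198 143 109 120 120 121 121 121 121 123 123 123 123 124 124 121 121 122 122 122]
 [197 165 114 121 120 121 120 120 121 122 121 122 123 122 122 122 122 122 124 125 123]
 [169 107 118 119 120 120 122 120 121 123 122 122 123 121 121 123 123 123 124 125 123]
 [114 118 119 120 120 121 122 121 122 122 121 121 121 121 121 123 123 124 125 126 125]
 [120 120 119 118 120 121 121 121 121 122 122 122 121 121 121 123 124 125 126 125 124]
 [121 120 119 117 118 119 121 122 121 120 119 122 123 123 123 124 124 125 126 123 123]
 [120 120 120 118 118 119 120 122  67  37  44  39  86 123 123 123 123 123 123 123 124]
 [121 121 122 119 120 120 120  77  67  76  74  75  72  88 123 123 122 123 123 123 123]
 [122 121 120 120 120 120 120  69  74  76  77  75  76  72 123 122 122 124 125 124 123]
 [122 120 120 122 121 121 118  76  76  70  73  66  76  76 121 124 124 125 125 
[... 915 characters left out ...]
[[ 74  73  72  73  73  73  73  74]
 [ 73  74  74  75  75  74  73 131]
 [ 69  69  70  71  71  80 156 175]
 [ 68  68  68  67  76 158 169 169]
 [ 68  68  68  73 156 173 174 173]
 [ 67  68  68 140 171 169 169 175]
 [ 66  66  90 174 175 174  78 118]
 [ 63  63 135 173 173 153  82 161]
 [ 62  63 157 173 174  71 108 177]
 [ 61  64 167 170 168 164 164 148]
 [ 63  66 167 167 167 173 172  78]
 [ 62  64 165 169 170 152  74  74]
 [ 62  62 142 174 174 173 102  73]
 [ 63  61  91 172 172 171 171 163]
 [195 163  68 127 172 172 172 171]
 [195 195 193 190 141 172 176 176]
 [192 193 193 195 195 195 182 167]
 [196 195 195 195 196 196 195 194]
 [195 195 195 195 195 194 195 193]
 [196 194 195 194 196 196 195 194]]
```

The insert stands upright in the tray, its round top at (252,170) with the hole centred. The holder is still on the stand. Handing in.

```bash
python3 -c "
from rig import bot
print(bot.sign_off())"
```

```text
the job is handed in; nothing more can be done
None
```

I've handed the job in with no score returned: the long rod stands home in the stand, the holder is seated over it, and the freed insert is upright in the tray. The arm is clear, with about 22 s of the 67 s used, and the short rod and other tools were never touched.

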